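Tip a batch of worn rollers through a latched gate into the reject bin

TASK

Scrap the worn rollers: shut the tipping tray's yellow gate so that its latch bar drops into the catch, stand the grey bin under the tray's lip with a long side square up to the two gate posts, and load every grey sleeve and yellow wheel lying loose on the robot's side of the trolley into the tray. Then lift the latch bar with the red thumb lever, swing the gate wide open, and raise the tray steeply by its black handle so that everything slides into the bin. Finally lower the tray and shut and latch the gate again; all the worn parts must end in the bin, and the other parts on the trolley stay where they are.

Things in the scene. Friction and masses are not known exactly. Their poses are not given: they have to be found in the camera images.
- tip_stand: Fixed green tube stand of the tipping tray, 208 wide (x). Origin on the trolley under the gate's middle; +y runs along the tray to the handle, -y is the discharge side, +x points to the gate's hinge side (the robot's side). Gate posts (16x20, 181 high, centred at x = +-96) have front faces at y = 0. The tray is 160x215 inside, floor 120 above the trolley, walls 45 high, reaching from y = 10 to 225.
- tray_floor (a point): Middle of the tray's 160x215 floor (upper face, x = 0, y = 116, z = 120 of the stand at rest), moving with the tray; axes the tray's, at rest parallel to the stand's.
- tray_lip (a point): Middle of the free edge of the tray's discharge lip, 34 beyond the post faces towards the stand's -y, 160 wide, 6 thick: the bin slides in under it.
- tray_handle (a point): Middle of the tray's round black handle bar, 16 dia, 72 long, along the stand's x, 52 off the tray's rear wall. Pinched from above across the bar, it turns between the fingers as the tray tips. The tray pivots about the stand's x direction through y = 6, z = 120; the handle lies 272 from that line and 30 above it. 4 N lifts the empty tray, 8 N the full one; let go, it sinks back.
- tray (a joint): Tip angle of the tray, rad: 0 = level at rest, up to 0.85 (handle end up). Parts roll or slide off between 0.1 and 0.8 depending on how they lie; raise it slowly.
- gate (a joint): Opening of the yellow barred gate, rad: 0 = shut across the tray's end, up to 1.9. Its free end (the latch end, away from the robot) swings outward, to the stand's -y. 178 long, 45 high, 126 to 171 above the trolley, so it passes over the bin. It stays where it is left (slight friction).
- gate_hinge (a point): Point on the gate's upright hinge line, at x = 92, y = -7 of the stand, 160 above the trolley.
- latch (a joint): Angle of the latch bar, rad: 0 = level (down), up to 0.5; it falls by its own weight. Its nose lies behind the tooth of a catch on the far post and clears it above 0.18. On shutting the gate the nose can also ride up the catch's sloped outer side under a push of a few N and drop in behind the tooth. Latched: gate and latch both at 0.
- thumb_lever (a point): Point 16 below the top of the red thumb lever, an upright grip of 15 dia on the latch bar, 46 above the bar's pivot bolt. Gate shut: at x = -15, y = -21.5, z = 200 of the stand, outside the gate's face, 29 above its top edge. Pushed 10 to 14 along the gate towards the hinge it lifts the bar's nose; pinched from above with the fingers closing square to the gate, it also swings the gate.
- grey_bin: Loose open grey plastic bin, 158 (its x) x 220 (its y) x 86 high, 0.28 kg; origin at the centre of its underside. Walls 11 thick, inside 128 x 188; pinch a wall's rim from above. It goes under the lip with a long wall against, or within 15 mm of, the posts' front faces.
- sleeve_a: Worn grey roller sleeve, 54 dia x 74 long, lying on its side at the start (it can roll); origin at the centre of one end face, +z along its axis to the other end. 0.25 kg. Grip it round the outside: the bore is plugged. May be absent.
- sleeve_b: Worn grey roller sleeve, 57 dia x 70 long, lying on its side at the start (it can roll); origin at the centre of one end face, +z along its axis to the other end. 0.27 kg. Grip it round the outside: the bore is plugged. May be absent.
- wheel_a: Worn yellow wheel lying flat, 62 dia x 20 high; origin at the centre of its underside, z along its axis. 0.14 kg. May be absent.
- wheel_b: Worn yellow wheel lying flat, 56 dia x 22 high; origin at the centre of its underside, z along its axis. 0.13 kg. May be absent.
- split_clamp: Bystander: steel split clamp block, 76x80x56, at the far side; leave it alone.
- wheel_block: Bystander: block with a red wheel, 87x115x70, on the robot's side; leave it alone.
- slotted_bracket: Bystander: slotted angle bracket, 90x55x82, at the far side; leave it alone.

How it is judged:
By the outcome, as a careful person would: the job done as asked, in the order asked, and still so for the second after the job is handed in, with the robot touching nothing.
Of sleeve_a, sleeve_b, wheel_a, wheel_b only 2 to 4 are there at a start; the rules pass over those that are not, and their reading is None.
At some moment in a run one of wheel_a, wheel_b may be knocked a few centimetres aside while the robot is not near it.
Once in a run the grip may slacken for a moment while it holds something.
It also fails if it takes over 210 s, if anything falls off the work surface, if the arm or the gripper's body presses on something with over 40 N, if the wrist force passes 120 N, or if a joint passes its speed limit or range.

ROBOT

A 7-joint arm with a two-finger parallel gripper is mounted at the origin on a cart in front of the work surface, level with it; the furniture and walls round the work are solid. World frame = base frame: x ahead of the robot, y to its left, z up, the work surface at z = 0. Lengths are in m, angles in rad, forces in N, time in s.
With the tool pointing down it reaches from about 0.425 to 1.025 m from the base axis. Payload 9.4 kg.
Tool frame: the origin (TCP) lies on the centre line of the jaws, within the pads' length; the fingertips stand 22 mm ahead of it and the grasp point (between the pads) lies 3 mm ahead of it; z points along the fingers, y is the direction in which the jaws open and shut (so a half turn about z gives the same grasp; the last joint's range is limited). The gripper opens to 93 mm and grips with 3 to 60 N. Pads are 15 mm wide; open, the fingers measure 128 mm over their backs; the gripper's body (75 mm by 188 mm) begins 65 mm behind the grasp point.
Start: joints at [-1.181, 0.599, -0.003, 1.599, 0.002, 0.943, -0.08], TCP at [0.326, 0.647, 0.241] pointing down, gripper open.
Joint ranges: [-2.57, 2.57], [-0.35, 1.97], [-1.29, 1.29], [0.11, 2.56], [-1.05, 4.19], [0.11, 1.86], [-2.63, 2.63]. Speed limits (rad/s): [2.22, 2.22, 3.01, 3.01, 3.14, 3.14, 3.14].

INTERFACE

Orientations are given as a unit quaternion [x, y, z, w].
In Python, from bench import ctrl gives the robot as it stands.
- The arm moves only by the shell command python3 -m crank 'ROWS' [FORCE]. ROWS is JSON, a list of rows, each an object with "grip": the closure in counts, from 0 (fully open) to 255 (shut); "delta_pos": the shift along the world's x, y, z in mm, a list of three; "rotation": the turn, a rotation vector about the world's x, y, z in degrees, a list of three. A call has 1 to 10 rows; each row is the pose to reach, as a shift and turn from the pose commanded when the call began; what a row does not reach only later rows make up. A row lasts 1/8 s, in which the tool goes at most 62.5 mm and 10.7 degrees, less where a joint would pass 70% of its speed; a pose out of reach is approached as far as the arm can. A call with a gripper value outside its range is refused whole. The fingers move at their own pace and stop on an object; FORCE is the grip in N (left out, the last holds). Time passes only in rows, so rows that repeat a pose let the fingers close. It gives the time, the measured TCP pose, the force and the opening at its end, in the units of the state.
- ctrl.get_state(): the state, without advancing time (a new reading comes with each control period).
- ctrl.read_camera(name): name is "scene" or "top" or "wrist"; returns a dict with "img" (384x512x3 uint8, red, green, blue), "K" (3x3 intrinsics, pixels), "rvec" (rotation vector, rad) and "tvec" (3), from world to camera coordinates, as OpenCV has them. Camera axes: x right, y down, z forward; pixel columns grow to the right and rows downward; lengths in m; the calibration is good to about 2 mm. A picture is of the moment at which its call begins. There is no depth.
- ctrl.close_job(): hands the job in, once; it reports no verdict.
The state is a dict: "t": time; "joint_pos": joint angles; "joint_vel": joint speeds; "joint_efforts": joint torques, N m; "eef_pos": TCP position; "orientation": TCP orientation; "force": force on the tool from outside, world axes, zero at the start; "ft_torque": the same for the moment, N m; "gripper_width": finger opening in m.
Only numpy, scipy, OpenCV 4.12 (cv2) and the standard library are available. Lean on these libraries where they do the work, as an engineer would, in place of code of your own. Each camera call takes 0.05 s, during which the arm holds its last target.

## Working session

There is one attempt and no reset: what is moved stays moved. The work goes in short steps, Python scripts to look and compute and a shell command to move; the robot and the scene stay as the last step left them, time stands still between calls to the robot, and variables do not carry over. Pictures are saved under pics/ and viewed, and the job is handed in when it is done.

```bash
mkdir -p pics; ls; cat > h.py <<'E'
import numpy as np, cv2
from bench import ctrl
def snap(name,fn,crop=None,scale=1):
    c=ctrl.read_camera(name)
    np.savez('pics/'+fn+'.npz',**{k:np.array(v) for k,v in c.items()})
    im=c['img'][:,:,::-1]
    if crop: x0,y0,x1,y1=crop; im=im[y0:y1,x0:x1]
    if scale!=1: im=cv2.resize(im,None,fx=scale,fy=scale,interpolation=cv2.INTER_CUBIC)
    cv2.imwrite('pics/'+fn+'.png',im)
    return c
def load(fn): return dict(np.load('pics/'+fn+'.npz'))
def ray(c,u,v):
    R,_=cv2.Rodrigues(np.array(c['rvec'],float)); t=np.array(c['tvec'],float).ravel()
    d=R.T@np.linalg.inv(c['K'])@np.array([u,v,1.]); return -R.T@t,d
def atz(c,u,v,z):
    o,d=ray(c,u,v); return o+d*(z-o[2])/d[2]
def proj(c,P):
    p,_=cv2.projectPoints(np.array(P,float).reshape(-1,3),np.array(c['rvec'],float),np.array(c['tvec'],float),np.array(c['K'],float),None); return p.reshape(-1,2)
def crop(fn,out,box,scale):
    c=load(fn); x0,y0,x1,y1=box
    cv2.imwrite('pics/'+out+'.png',cv2.resize(c['img'][y0:y1,x0:x1,::-1],None,fx=scale,fy=scale,interpolation=cv2.INTER_CUBIC))
E
python3 - <<'E'
from h import *
for n in ('scene','top','wrist'):
    c=snap(n,n+'0',scale=1.5); o,d=ray(c,256,192); print(n,o,d)
s=ctrl.get_state(); print(s)
E
```

```text
pics
scene [-0.33260148 -0.74179643  0.7361405 ] [ 0.68677159  0.57541803 -0.44433626]
top [0.45584284 0.06046242 1.45634599] [ 8.16367633e-02  2.02650117e-04 -9.96722045e-01]
wrist [0.25031088 0.68485636 0.38349295] [ 0.26734121 -0.13094151 -0.95468708]
{'t': 0.15, 'joint_pos': array([-1.18070413,  0.59993725, -0.00253959,  1.59994014,  0.0017842 ,
        0.94290437, -0.07977131]), 'joint_vel': array([-0.00054053, -0.00110293,  0.00062923, -0.00082009, -0.00131921,
        0.00152066,  0.00141123]), 'joint_efforts': array([ 2.26690841e-03, -7.65587783e+01,  1.49880655e+00, -2.52562022e+01,
       -5.23538911e-02,  1.48407323e-02,  7.76132447e-05]), 'eef_pos': array([0.32611765, 0.6471297 , 0.23996348]), 'orientation': array([ 2.31246530e-01,  9.72895005e-01, -5.87120344e-04, -8.64253340e-05]), 'force': array([ 0.35979668,  0.55447223, -0.44763874]), 'ft_torque': array([ 0.02082795,  0.01098002, -0.02733663]), 'gripper_width': 0.0929339246225185}
```

View pics/scene0.png

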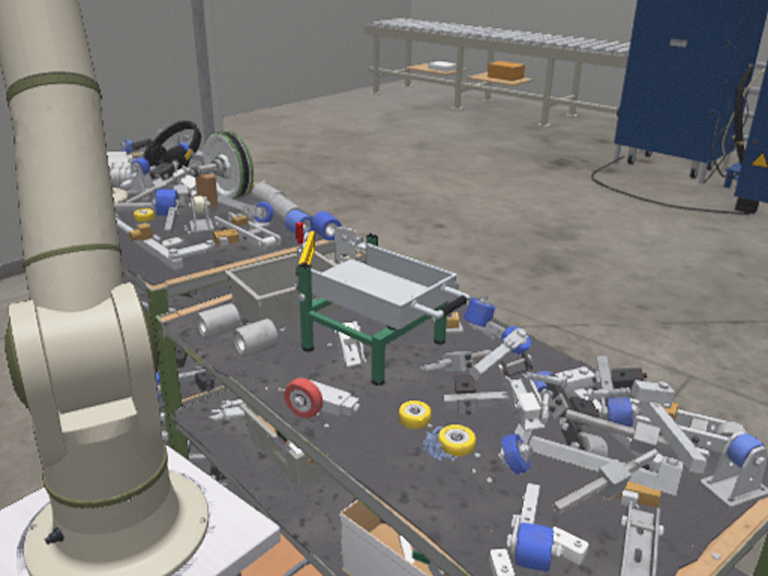

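View pics/top0.png

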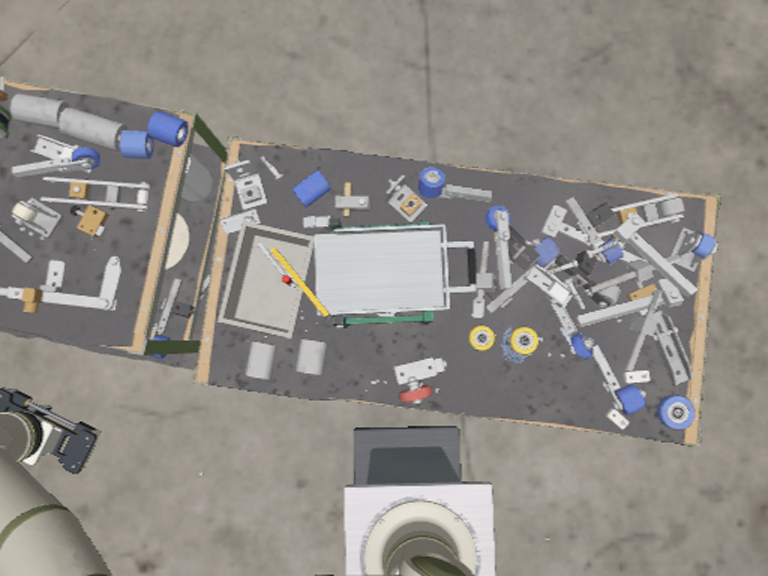

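View pics/wrist0.png

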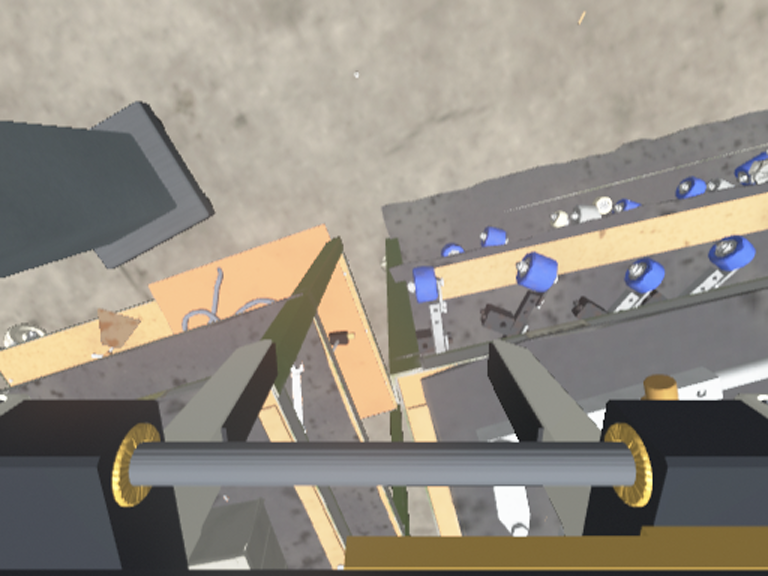

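```bash
python3 - <<'E'
from h import *
crop('top0','t0a',(130,130,330,270),4)
crop('top0','t0b',(250,140,390,275),4)
crop('scene0','s0a',(110,130,330,320),3.6)
E
```

```text
(no output)
```

View pics/t0a.png

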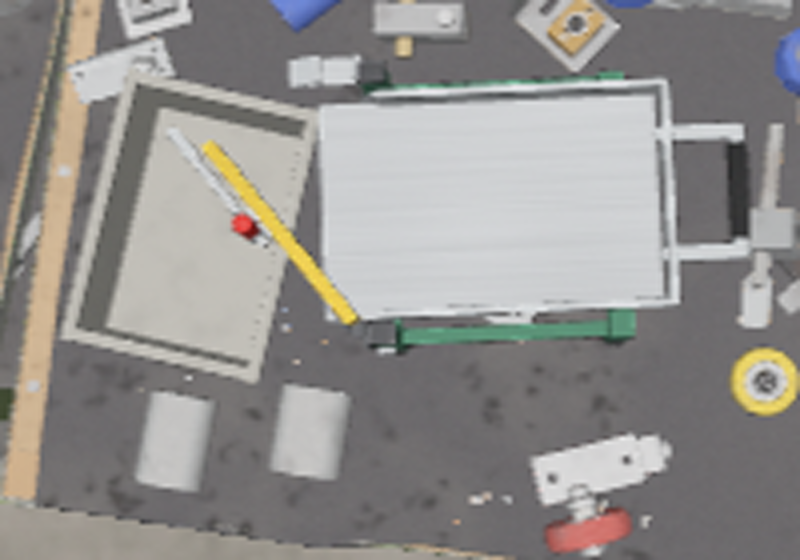

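View pics/t0b.png

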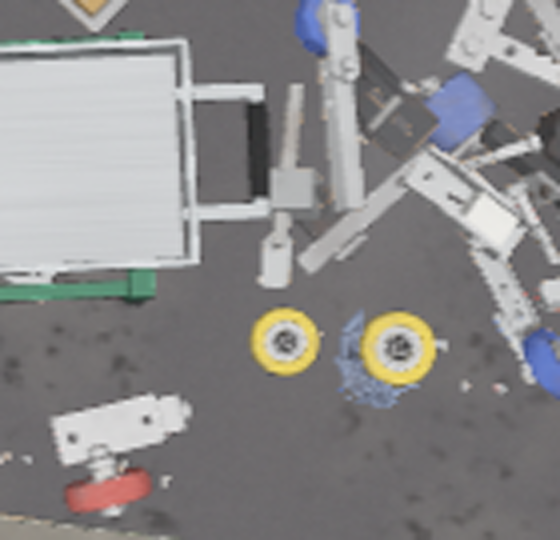

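View pics/s0a.png

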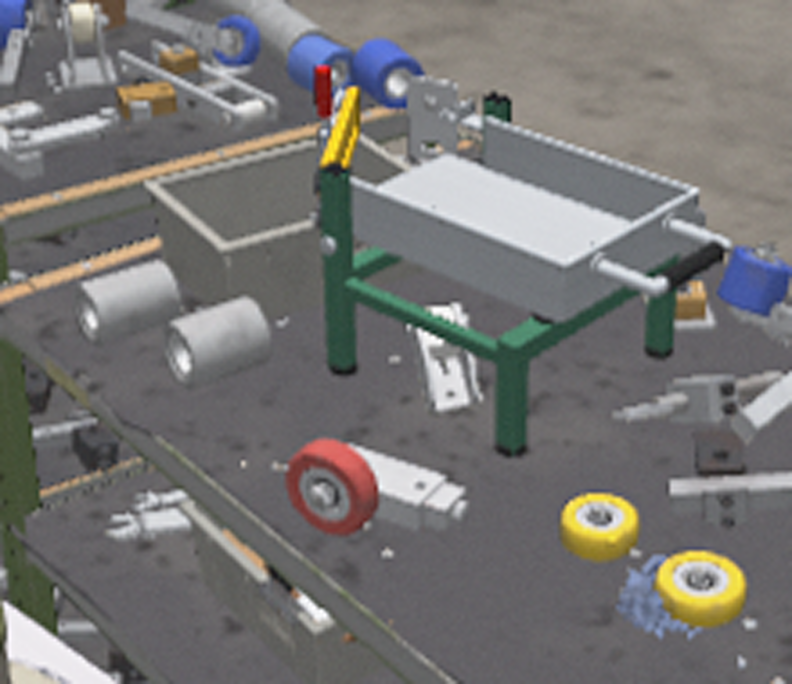

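```bash
cat > fit.py <<'E'
from h import *
from scipy.optimize import least_squares
def T(p,q):
    q=np.array(q,float).reshape(-1,3); c,s=np.cos(p[2]),np.sin(p[2])
    return np.c_[p[0]+c*q[:,0]-s*q[:,1],p[1]+s*q[:,0]+c*q[:,1],q[:,2]]
def fit(c,P,uv,p0):
    r=least_squares(lambda p:(proj(c,T(p,P))-uv).ravel(),p0); return r.x,r.fun.reshape(-1,2)
E
python3 - <<'E'
from fit import *
c=load('top0'); A=lambda l:np.array(l,float)/4+130
P=np.array([(-80,-34,120),(-36,278,150),(36,278,150),(-84,229,165),(84,229,165)])/1e3
uv=A([(321,106),(737,142),(737,240),(668,80),(678,303)])
p,r=fit(c,P,uv,[.6,.2,3.1]); print('stand',p,np.degrees(p[2]));print(r.round(2))
g=T(p,[.092,-.007,.171])[0];print('hinge',g)
e=atz(c,*A([(207,143)])[0],.171);print('gate end',e,np.linalg.norm((e-g)[:2]))
print('lever top',atz(c,*A([(243,222)])[0],.216))
# bin
P=np.array([(-79,-110,86),(79,-110,86),(79,110,86),(-79,110,86)])/1e3
uv=A([(62,337),(257,382),(318,112),(135,70)])
for y0 in (0,np.pi/2,np.pi,-np.pi/2):
    b,r=fit(c,P,uv,[.7,.3,y0]); print('bin',b,np.degrees(b[2]),abs(r).max())
for nm,pts,z in (('sl1',[(138,485),(197,492),(213,397),(152,391)],.027),('sl2',[(271,473),(336,480),(349,390),(284,384)],.027)):
    w=np.array([atz(c,*q,z) for q in A(pts)]);print(nm,w.mean(0),'len',np.linalg.norm(w[0]-w[3]),np.linalg.norm(w[1]-w[2]),'wid',np.linalg.norm(w[0]-w[1]),'axis',np.degrees(np.arctan2(*((w[3]-w[0])+(w[2]-w[1]))[[1,0]])))
B=lambda q:(q[0]/4+250,q[1]/4+140)
for nm,q,d in (('wA',(285,341),69),('wB',(400,348),77)): print(nm,atz(c,*B(q),.02),np.linalg.norm(atz(c,*B((q[0]-d/2,q[1])),.015)-atz(c,*B((q[0]+d/2,q[1])),.015)))
E
```

```text
stand [0.59875403 0.16430333 3.1487921 ] 180.4124979534128
[[-0.3  -0.16]
 [-0.45  0.26]
 [ 0.61 -0.17]
 [ 0.14 -0.49]
 [-0.01  0.53]]
hinge [0.50670602 0.1706408  0.171     ]
gate end [0.64430544 0.27715957 0.171     ] 0.17401105832613598
lever top [0.58068681 0.24474062 0.216     ]
bin [ 0.59298027  0.30319795 -1.82556594] -104.5972233306952 1.550288392073469
bin [0.59298027 0.30319795 4.45761937] 255.4027763908018 1.5502885306833605
bin [0.59298027 0.30319795 4.45761937] 255.40277640325857 1.550288526021177
bin [ 0.59298027  0.30319795 -1.82556594] -104.59722333287056 1.5502883903406826
sl1 [0.42349162 0.33020176 0.027     ] len 0.07614748620376209 0.07712383041131239 wid 0.04803362989072514 axis -9.707877984955045
sl2 [0.42841434 0.2210124  0.027     ] len 0.07211954826749638 0.07286477181252153 wid 0.05273628158374024 axis -9.29005540223897
wA [ 0.45996508 -0.14769579  0.02      ] 0.05595199828634166
wB [ 0.45199643 -0.24027195  0.02      ] 0.06231256416740699
```

```bash
python3 -m crank '[{"grip":140,"delta_pos":[255,-402,40],"rotation":[0,0,64]},{"grip":140,"delta_pos":[255,-402,40],"rotation":[0,0,64]},{"grip":140,"delta_pos":[255,-402,40],"rotation":[0,0,64]},{"grip":140,"delta_pos":[255,-402,40],"rotation":[0,0,64]},{"grip":140,"delta_pos":[255,-402,40],"rotation":[0,0,64]},{"grip":140,"delta_pos":[255,-402,40],"rotation":[0,0,64]},{"grip":140,"delta_pos":[255,-402,40],"rotation":[0,0,64]},{"grip":140,"delta_pos":[255,-402,40],"rotation":[0,0,64]},{"grip":140,"delta_pos":[255,-402,40],"rotation":[0,0,64]},{"grip":140,"delta_pos":[255,-402,40],"rotation":[0,0,64]}]' 20
python3 - <<'E'
from h import *
c=snap('wrist','w1',scale=1.5)
snap('scene','s1',crop=(100,90,330,270),scale=3.4)
print(proj(c,[.581,.245,.216]),c['tvec'])
E
```

```text
t: 1.4
eef_pos: [0.5808, 0.2461, 0.2805]
orientation: [-0.32, 0.948, 0.0, -0.0]
force: [-0.7, 0.1, 0.9]
gripper_width: 0.0417
[[253.10336413 215.51706426]] [ 0.15512085 -0.62939186  0.2468895 ]
```

View pics/w1.png

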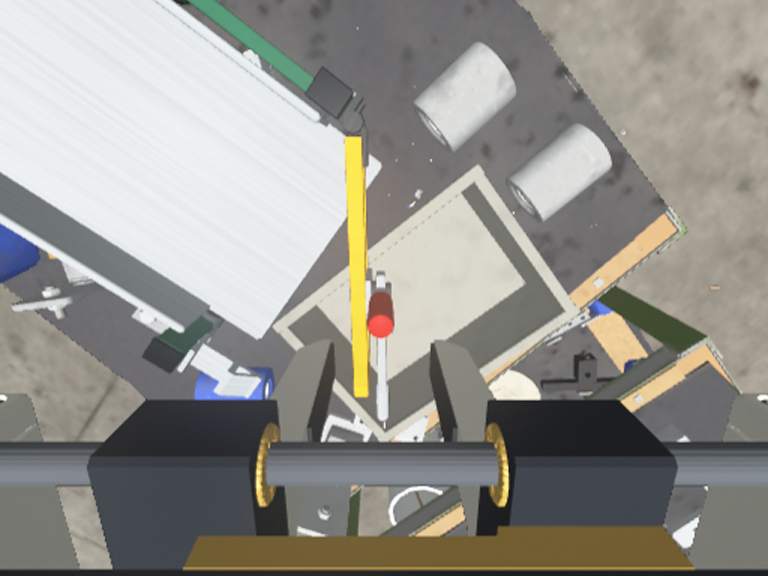

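View pics/s1.png

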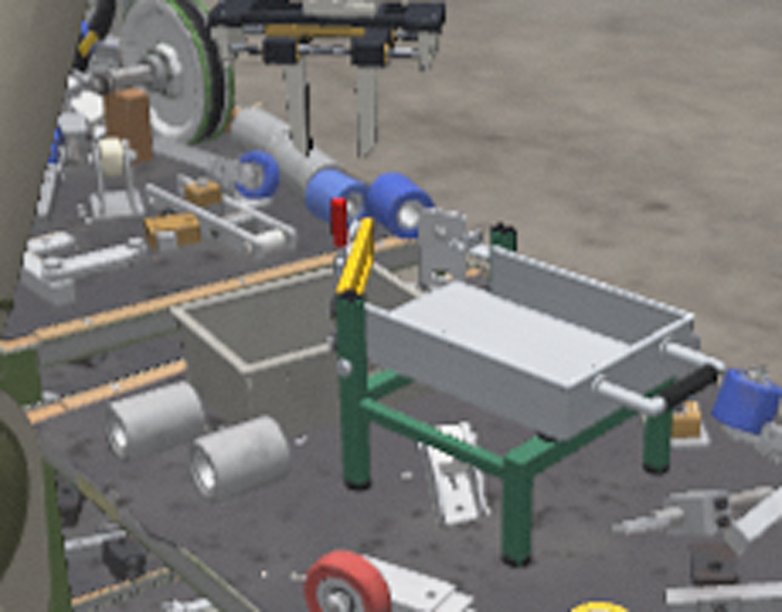

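```bash
python3 -m crank '[{"grip":140,"delta_pos":[0,-1,-60],"rotation":[0,0,0]},{"grip":160,"delta_pos":[0,-1,-75],"rotation":[0,0,0]},{"grip":175,"delta_pos":[0,-1,-75],"rotation":[0,0,0]},{"grip":175,"delta_pos":[0,-1,-75],"rotation":[0,0,0]}]'
python3 - <<'E'
import numpy as np
H=np.array([.5067,.1706])
for d in (37.5,30,22,14,6,0,-1): 
    a=np.radians(d+7.72); p=H+.108*np.array([np.cos(a),np.sin(a)]); print(d,((p-[.5808,.2451])*1e3).round(1))
E
python3 - <<'E'
from h import *
snap('scene','s2',crop=(150,90,280,190),scale=6)
E
```

```text
t: 2.0
eef_pos: [0.5819, 0.2454, 0.2072]
orientation: [-0.32, 0.948, 0.0, 0.001]
force: [-0.1, 0.6, 0.3]
gripper_width: 0.0294
37.5 [2.  2.2]
30 [11.3 -8.4]
22 [ 19.7 -21. ]
14 [ 26.2 -34.5]
6 [ 30.8 -48.9]
0 [ 32.9 -60. ]
-1 [ 33.2 -61.9]
```

View pics/s2.png

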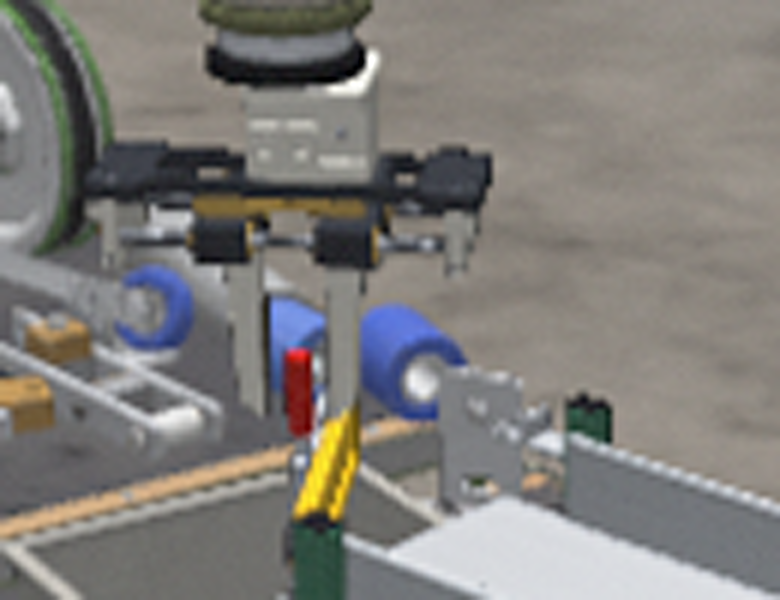

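```bash
python3 -m crank '[{"grip":175,"delta_pos":[6,-10,0],"rotation":[0,0,-7]},{"grip":175,"delta_pos":[11,-19,0],"rotation":[0,0,-11]},{"grip":175,"delta_pos":[17,-29,0],"rotation":[0,0,-16]},{"grip":175,"delta_pos":[22,-39,0],"rotation":[0,0,-23]},{"grip":175,"delta_pos":[26,-47,0],"rotation":[0,0,-28]},{"grip":175,"delta_pos":[29,-53,0],"rotation":[0,0,-33]},{"grip":175,"delta_pos":[31,-58,0],"rotation":[0,0,-37]},{"grip":175,"delta_pos":[32,-62,0],"rotation":[0,0,-38]},{"grip":175,"delta_pos":[32,-66,0],"rotation":[0,0,-38]},{"grip":175,"delta_pos":[32,-70,0],"rotation":[0,0,-38]}]'
python3 - <<'E'
from h import *
snap('scene','s3',crop=(150,90,300,190),scale=5)
c=snap('top','t3',crop=(130,130,330,270),scale=4)
E
```

```text
t: 3.3
eef_pos: [0.61, 0.1905, 0.2079]
orientation: [0.0, 1.0, 0.009, -0.0]
force: [-11.0, 40.8, 1.3]
gripper_width: 0.0306
```

View pics/s3.png

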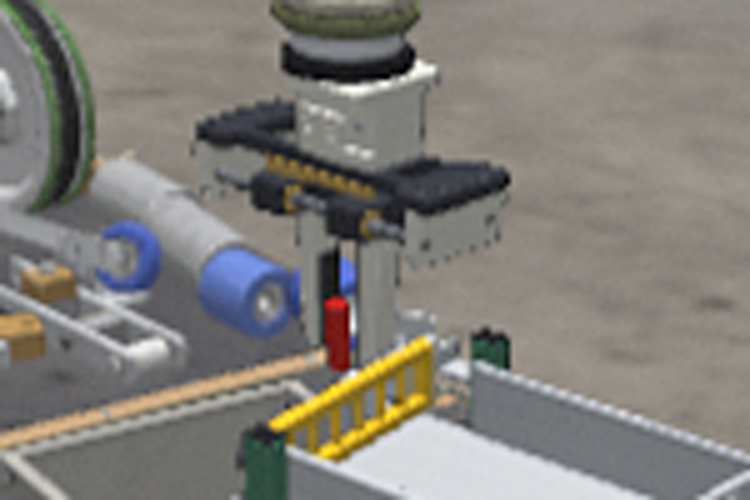

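View pics/t3.png

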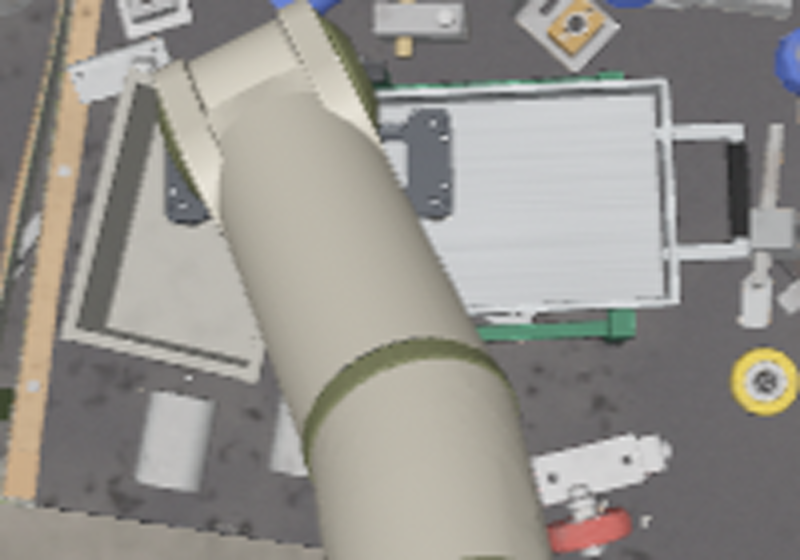

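```bash
python3 -m crank '[{"grip":175,"delta_pos":[0,10,0],"rotation":[0,0,0]},{"grip":150,"delta_pos":[0,16,0],"rotation":[0,0,0]},{"grip":150,"delta_pos":[0,16,0],"rotation":[0,0,0]}]'
python3 - <<'E'
from h import *
snap('scene','s4',crop=(180,110,280,190),scale=7)
c=snap('wrist','w4',scale=1.5)
E
```

```text
t: 3.78
eef_pos: [0.6137, 0.1902, 0.2063]
orientation: [0.007, 1.0, -0.0, 0.001]
force: [0.7, -0.1, -0.3]
gripper_width: 0.0377
```

View pics/s4.png

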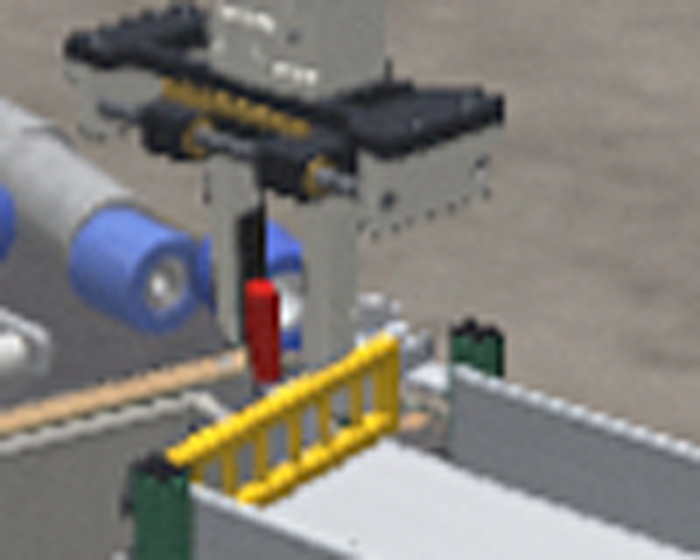

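View pics/w4.png

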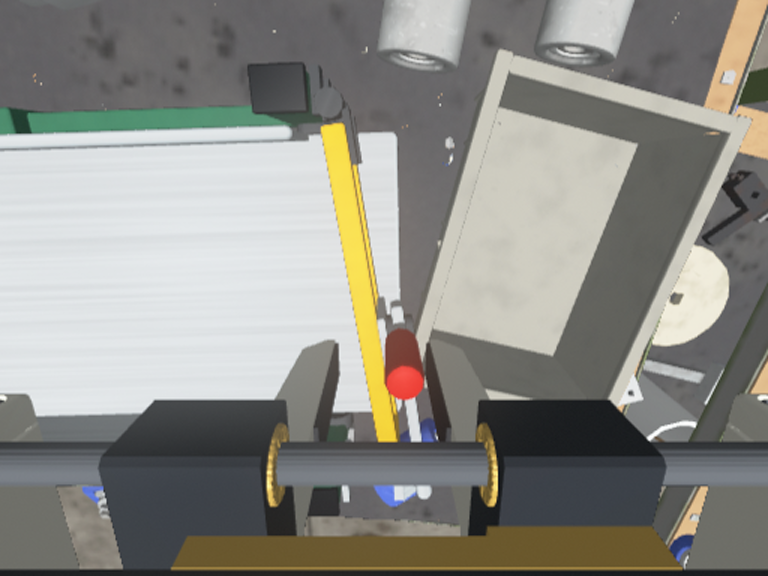

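```bash
python3 -m crank '[{"grip":150,"delta_pos":[-3,9,0],"rotation":[0,0,0]},{"grip":255,"delta_pos":[-3,9,0],"rotation":[0,0,0]},{"grip":255,"delta_pos":[-3,9,0],"rotation":[0,0,0]},{"grip":255,"delta_pos":[-3,9,0],"rotation":[0,0,0]},{"grip":255,"delta_pos":[-9,9,0],"rotation":[0,0,0]},{"grip":255,"delta_pos":[-15,9,0],"rotation":[0,0,0]},{"grip":255,"delta_pos":[-15,9,0],"rotation":[0,0,0]}]' 20
python3 - <<'E'
from h import *
snap('scene','s5',crop=(180,110,280,190),scale=7)
E
```

```text
t: 4.75
eef_pos: [0.5995, 0.1998, 0.2058]
orientation: [0.007, 1.0, 0.001, 0.002]
force: [5.2, 0.8, -4.9]
gripper_width: 0.0146
```

View pics/s5.png

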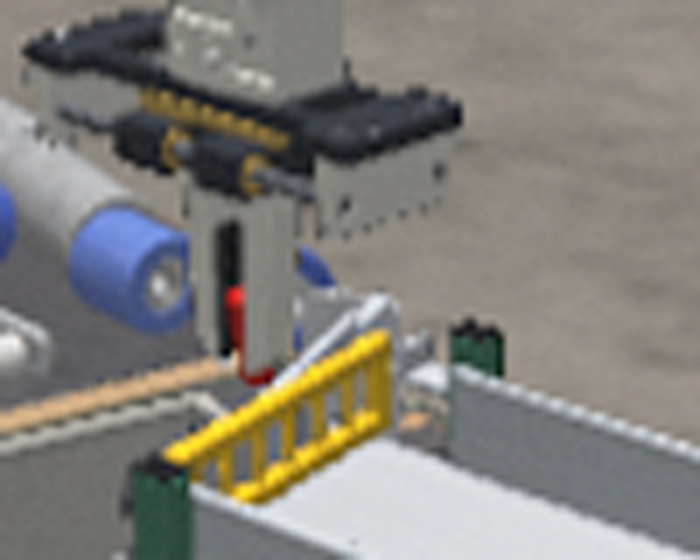

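```bash
python3 -m crank '[{"grip":255,"delta_pos":[1,-4,0],"rotation":[0,0,0]},{"grip":255,"delta_pos":[2,-8,0],"rotation":[0,0,0]},{"grip":255,"delta_pos":[3,-12,0],"rotation":[0,0,0]},{"grip":255,"delta_pos":[3,-15,0],"rotation":[0,0,0]},{"grip":255,"delta_pos":[3,-16,0],"rotation":[0,0,0]}]'
python3 - <<'E'
from h import *
snap('scene','s6',crop=(180,110,280,190),scale=7)
E
```

```text
t: 5.42
eef_pos: [0.6029, 0.1856, 0.2059]
orientation: [0.006, 1.0, 0.002, 0.002]
force: [5.7, 8.6, -6.3]
gripper_width: 0.0148
```

View pics/s6.png

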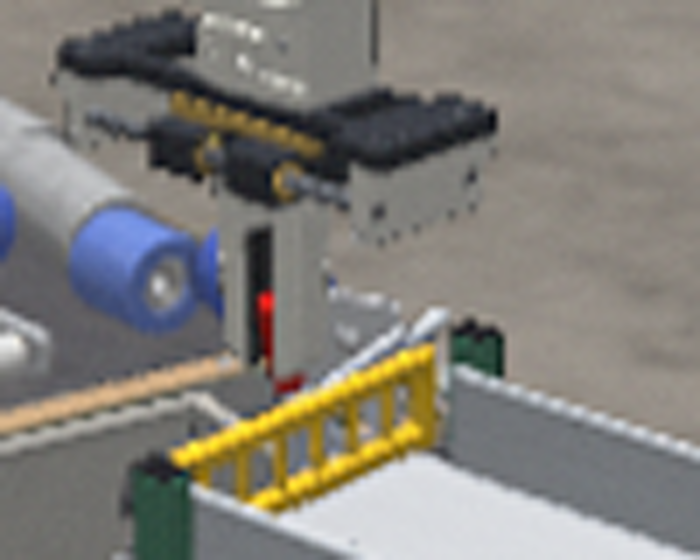

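```bash
python3 -m crank '[{"grip":255,"delta_pos":[6,0,0],"rotation":[0,0,0]},{"grip":255,"delta_pos":[12,0,0],"rotation":[0,0,0]},{"grip":255,"delta_pos":[13,0,0],"rotation":[0,0,0]},{"grip":190,"delta_pos":[13,0,0],"rotation":[0,0,0]},{"grip":160,"delta_pos":[13,1,0],"rotation":[0,0,0]},{"grip":150,"delta_pos":[13,1,0],"rotation":[0,0,0]},{"grip":150,"delta_pos":[13,1,60],"rotation":[0,0,0]},{"grip":60,"delta_pos":[13,61,100],"rotation":[0,0,0]},{"grip":60,"delta_pos":[13,120,100],"rotation":[0,0,0]},{"grip":60,"delta_pos":[13,180,100],"rotation":[0,0,-10]}]'
python3 - <<'E'
from h import *
snap('scene','s7',crop=(180,110,280,190),scale=7)
snap('top','t7',crop=(130,130,330,270),scale=4)
E
```

```text
t: 6.72
eef_pos: [0.6149, 0.3622, 0.3069]
orientation: [0.096, 0.995, 0.0, 0.001]
force: [1.1, 0.3, 0.3]
gripper_width: 0.0637
```

View pics/s7.png

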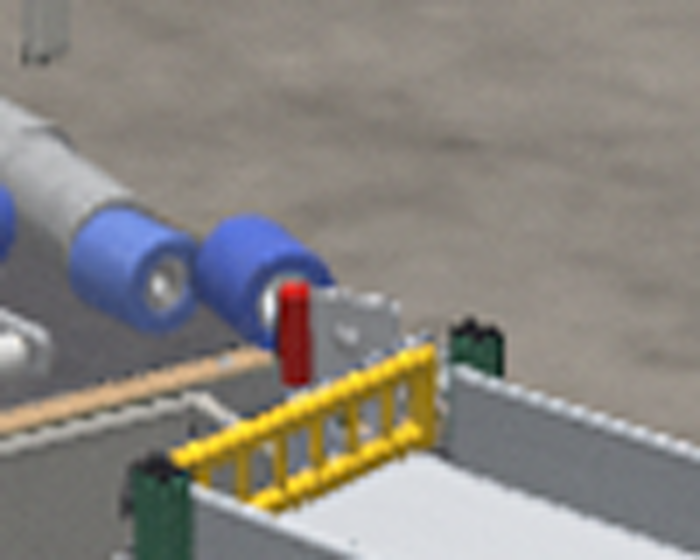

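View pics/t7.png

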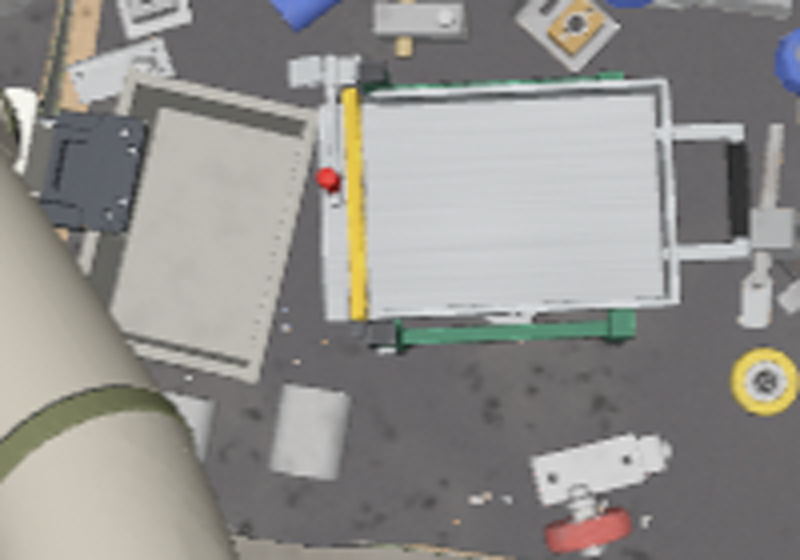

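```bash
python3 - <<'E'
from fit import *
p=[.59875,.1643,3.14879]
c=load('t7');print((proj(c,T(p,[-.015,-.0215,.216]))-130)*4)
c=load('s7');print((proj(c,T(p,[[-.015,-.0215,.216],[-.015,-.0215,.18],[-.005,-.0215,.216]]))-[180,110])*7)
c=load('top0')
A=lambda l:np.array(l,float)/4+130
# bin: mid of outer-wall rim from original picture: corners (62,337),(135,70)
for q in [(62,337),(135,70),(318,112),(257,382)]: print(atz(c,*A(q),.086))
snap('wrist','w7',scale=1.5)
E
```

```text
[[325.26327391 173.60031339]]
[[290.8259295  280.47594264]
 [292.09806634 359.93710877]
 [274.22538842 286.97109733]]
[0.50758254 0.40634406 0.086     ]
[0.71627017 0.34760745 0.086     ]
[0.6789601  0.20390964 0.086     ]
[0.46885998 0.25488205 0.086     ]
```

View pics/w7.png

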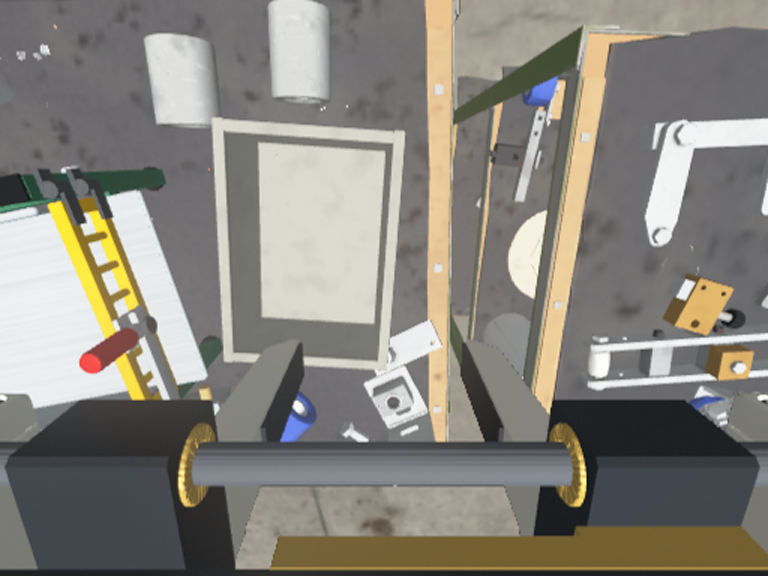

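```bash
python3 - <<'E'
from fit import *
c=load('w7')
uv=np.array([(212,118),(404,130),(387,371),(225,362)])/1.5
for q in uv: print(atz(c,*q,.086))
P=np.array([(79,-110,86),(-79,-110,86),(-79,110,86),(79,110,86)])/1e3
b,r=fit(c,P,uv,[.593,.303,-1.82]); print(b,np.degrees(b[2]),r.round(1))
w=T(b,[-.0735,0,.086]);print('outer wall mid',w)
E
```

```text
[0.47223367 0.25743163 0.086     ]
[0.50950525 0.40807504 0.086     ]
[0.72218312 0.35520443 0.086     ]
[0.6838632  0.20385041 0.086     ]
[ 0.59724271  0.30609983 -1.81610361] -104.05507219418476 [[-1.2 -0.6]
 [ 1.1 -0. ]
 [ 0.7  0.5]
 [-0.6  0.7]]
outer wall mid [[0.61509251 0.37739944 0.086     ]]
```

```bash
python3 -m crank '[{"grip":120,"delta_pos":[0,15,-50],"rotation":[0,0,-3]},{"grip":120,"delta_pos":[0,15,-110],"rotation":[0,0,-3]},{"grip":120,"delta_pos":[0,15,-170],"rotation":[0,0,-3]},{"grip":120,"delta_pos":[0,15,-215],"rotation":[0,0,-3]},{"grip":120,"delta_pos":[0,15,-229],"rotation":[0,0,-3]},{"grip":255,"delta_pos":[0,15,-229],"rotation":[0,0,-3]},{"grip":255,"delta_pos":[0,15,-229],"rotation":[0,0,-3]},{"grip":255,"delta_pos":[0,15,-229],"rotation":[0,0,-3]},{"grip":255,"delta_pos":[0,15,-229],"rotation":[0,0,-3]}]' 25
```

```text
t: 8.0
eef_pos: [0.6147, 0.3765, 0.0779]
orientation: [0.12, 0.993, 0.001, 0.001]
force: [-1.0, -0.7, -0.4]
gripper_width: 0.0136
```

```bash
python3 -m crank '[{"grip":255,"delta_pos":[-3,-10,1],"rotation":[0,0,2.5]},{"grip":255,"delta_pos":[-6,-20,1],"rotation":[0,0,5]},{"grip":255,"delta_pos":[-9,-30,1],"rotation":[0,0,8]},{"grip":255,"delta_pos":[-12,-40,1],"rotation":[0,0,11]},{"grip":255,"delta_pos":[-15,-48,1],"rotation":[0,0,13]},{"grip":255,"delta_pos":[-17,-54,0],"rotation":[0,0,14.4]},{"grip":255,"delta_pos":[-17,-54,0],"rotation":[0,0,14.4]}]'
python3 - <<'E'
from h import *
snap('top','t8',crop=(130,130,330,270),scale=4)
snap('wrist','w8',scale=1.5)
E
```

```text
t: 8.88
eef_pos: [0.5979, 0.323, 0.078]
orientation: [-0.006, 1.0, 0.001, 0.001]
force: [-1.3, 3.5, 9.3]
gripper_width: 0.0051
```

View pics/w8.png

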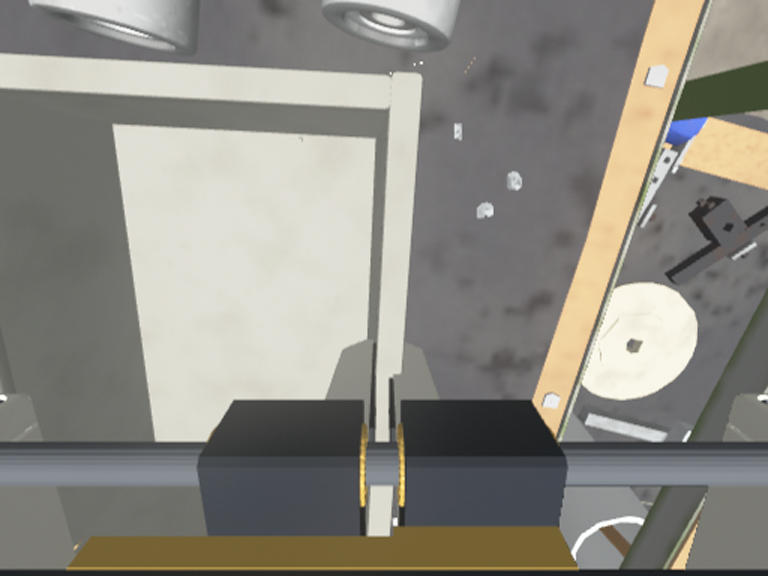

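View pics/t8.png

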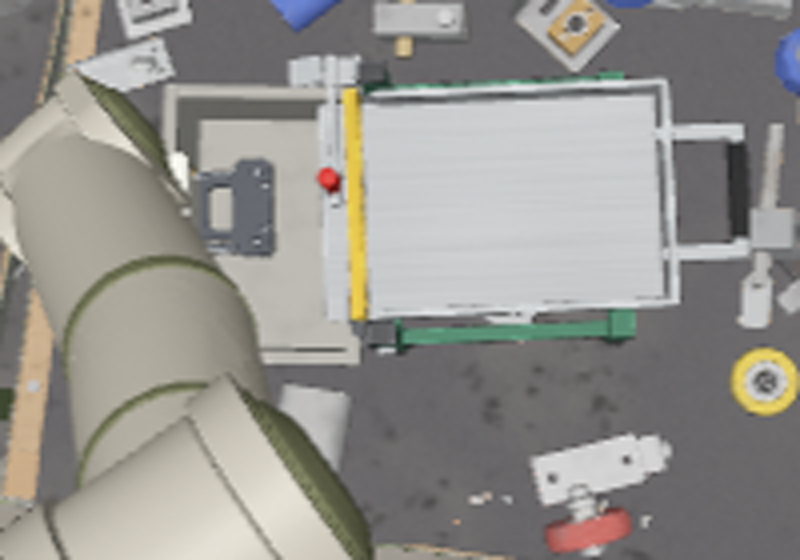

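```bash
python3 - <<'E'
from h import *
c=load('t8');A=lambda l:np.array(l,float)/4+130
for q in [(166,85),(359,363),(320,87)]: print(atz(c,*A(q),.086))
c=load('w8')
for q in [(420,73),(400,372)]: print(atz(c,q[0]/1.5,q[1]/1.5,.086))
print((proj(load('t8'),[[.598-.110,.1643+.006,.086],[.598+.11,.1643+.164,.086],[.598+.11,.1643+.006,.086]])-130)*4)
E
python3 -m crank '[{"grip":190,"delta_pos":[0,0,0],"rotation":[0,0,0]},{"grip":140,"delta_pos":[0,0,0],"rotation":[0,0,0]},{"grip":140,"delta_pos":[0,0,0],"rotation":[0,0,0]},{"grip":100,"delta_pos":[0,0,50],"rotation":[0,0,0]},{"grip":40,"delta_pos":[-60,10,80],"rotation":[0,0,-10]},{"grip":40,"delta_pos":[-120,10,80],"rotation":[0,0,-10]},{"grip":40,"delta_pos":[-174,10,80],"rotation":[0,0,-10]},{"grip":20,"delta_pos":[-174,10,80],"rotation":[0,0,-10]}]'
python3 - <<'E'
from h import *
snap('top','t9',crop=(130,130,330,270),scale=4)
snap('wrist','w9',scale=1.5)
E
```

```text
[0.70365583 0.32325972 0.086     ]
[0.48156382 0.17545722 0.086     ]
[0.69875465 0.2019959  0.086     ]
[0.48919245 0.33262555 0.086     ]
[0.58703604 0.32909564 0.086     ]
[[365.48196891 354.52092359]
 [159.55647214  79.71617266]
 [360.06021648  74.28314832]]
t: 9.98
eef_pos: [0.4191, 0.3322, 0.1568]
orientation: [0.079, 0.997, -0.001, -0.001]
force: [0.9, 0.1, 0.3]
gripper_width: 0.0806
```

View pics/w9.png

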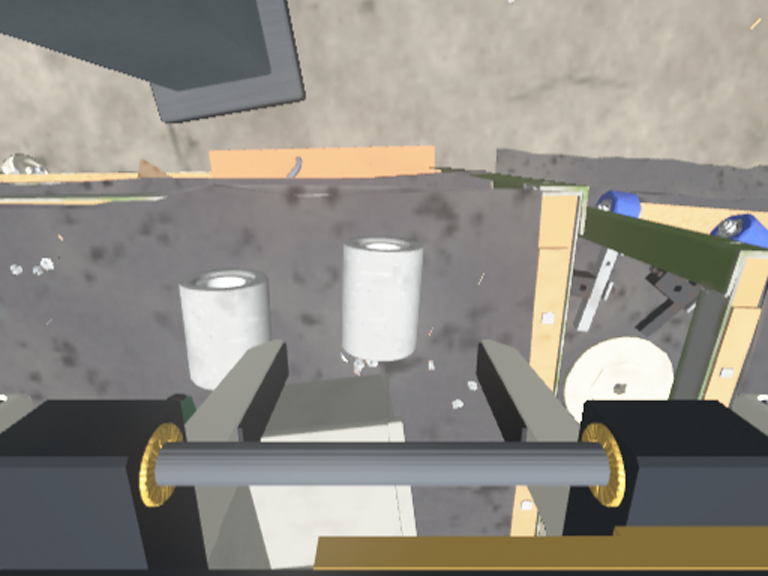

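View pics/t9.png

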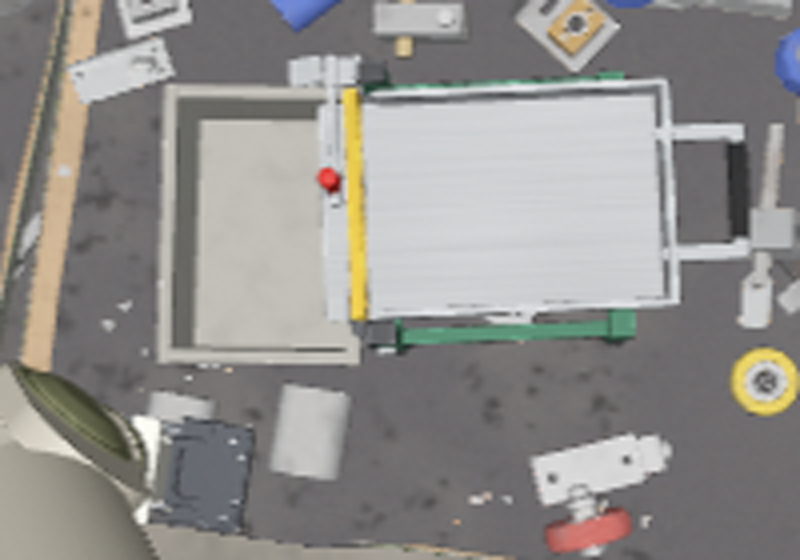

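```bash
python3 - <<'E'
from fit import *
c=load('t9');A=lambda l:np.array(l,float)/4+130
P=np.array([(79,-110,86),(-79,-110,86),(-79,110,86)])/1e3
b,r=fit(c,P,A([(359,363),(157,361),(164,85)]),[.593,.25,-1.57]); print(b,np.degrees(b[2]),r.round(1))
p=[.59875,.1643,3.14879]
print((proj(c,T(p,[[.088,0,.181],[.104,0,.181],[.104,.02,.181]]))-130)*4)
crop('t9','t9c',(155,145,240,225),9)
# gate-side inner bottom etc
c=load('w9')
for nm,pts in (('a',[(343,243),(422,247),(415,355),(342,357)]),('b',[(181,288),(270,283),(268,380),(190,385)])):
    w=np.array([atz(c,q[0]/1.5,q[1]/1.5,.03) for q in pts]);print(nm,w.mean(0),w.round(3).tolist())
E
```

```text
[ 0.59326636  0.25006255 -1.60366167] -91.88304519731716 [[ 0.2  0.3]
 [-0.1  0.4]
 [-0.2 -0.7]]
[[363.45744993 319.96354577]
 [364.04363324 342.1010169 ]
 [391.69724705 341.19852752]]
a [0.43162651 0.32935478 0.03      ] [[0.387, 0.312, 0.03], [0.398, 0.363, 0.03], [0.475, 0.347, 0.03], [0.468, 0.296, 0.03]]
b [0.43857235 0.2188742  0.03      ] [[0.399, 0.197, 0.03], [0.406, 0.258, 0.03], [0.477, 0.239, 0.03], [0.472, 0.181, 0.03]]
```

View pics/t9c.png

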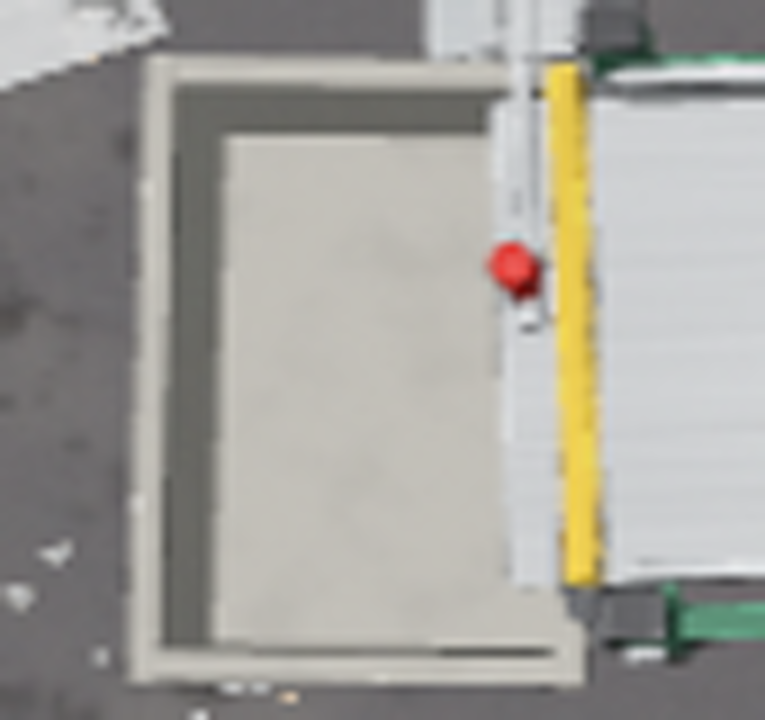

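```bash
python3 - <<'E'
from h import *
def tri(l):
    A=np.zeros((3,3));b=np.zeros(3)
    for c,u,v in l:
        o,d=ray(c,u,v);d/=np.linalg.norm(d);M=np.eye(3)-np.outer(d,d);A+=M;b+=M@o
    x=np.linalg.solve(A,b); return x,[np.linalg.norm((np.eye(3)-np.outer(d/np.linalg.norm(d),d/np.linalg.norm(d)))@(x-o)) for o,d in [ray(c,u,v) for c,u,v in l]]
t,w7,w9=load('top0'),load('w7'),load('w9')
print(tri([(t,33/4+130,386/4+130),(w7,439/1.5,90/1.5)]))
print(tri([(t,65/4+130,172/4+130),(w7,438/1.5,268/1.5)]))
print(tri([(t,33/4+130,386/4+130),(w9,547/1.5,317/1.5)]))
E
```

```text
(array([ 0.47189124,  0.45765161, -0.02278725]), [np.float64(0.0009501517866538368), np.float64(0.0009501517866540485)])
(array([0.64863995, 0.42407458, 0.00996716]), [np.float64(0.0023847871603489587), np.float64(0.00238478716034905)])
(array([0.47100333, 0.45022872, 0.006621  ]), [np.float64(0.00024550496012467173), np.float64(0.0002455049601246466)])
```

```bash
python3 -m crank '[{"grip":255,"delta_pos":[60,40,0],"rotation":[0,0,9]},{"grip":255,"delta_pos":[120,70,0],"rotation":[0,0,9]},{"grip":255,"delta_pos":[172,70,-40],"rotation":[0,0,9]},{"grip":255,"delta_pos":[172,60,-92],"rotation":[0,0,9]},{"grip":255,"delta_pos":[172,35,-97],"rotation":[0,0,9]},{"grip":255,"delta_pos":[172,20,-97],"rotation":[0,0,9]},{"grip":255,"delta_pos":[172,14,-97],"rotation":[0,0,9]},{"grip":255,"delta_pos":[172,10,-97],"rotation":[0,0,9]},{"grip":255,"delta_pos":[172,7,-97],"rotation":[0,0,9]},{"grip":255,"delta_pos":[172,7,-97],"rotation":[0,0,9]}]'
```

```text
t: 11.32
eef_pos: [0.5954, 0.3395, 0.0603]
orientation: [0.003, 1.0, 0.0, 0.0]
force: [0.2, -0.2, -0.5]
gripper_width: 0.0003
```

```bash
python3 -m crank '[{"grip":255,"delta_pos":[0,-4,0],"rotation":[0,0,0]},{"grip":255,"delta_pos":[0,-6,0],"rotation":[0,0,0]},{"grip":255,"delta_pos":[0,-6,0],"rotation":[0,0,0]}]'
python3 - <<'E'
from h import *
snap('top','t10',crop=(155,145,240,225),scale=9)
E
```

```text
t: 11.7
eef_pos: [0.5951, 0.3337, 0.0596]
orientation: [0.003, 1.0, 0.0, -0.0]
force: [-0.6, 2.4, 0.3]
gripper_width: 0.0005
```

View pics/t10.png

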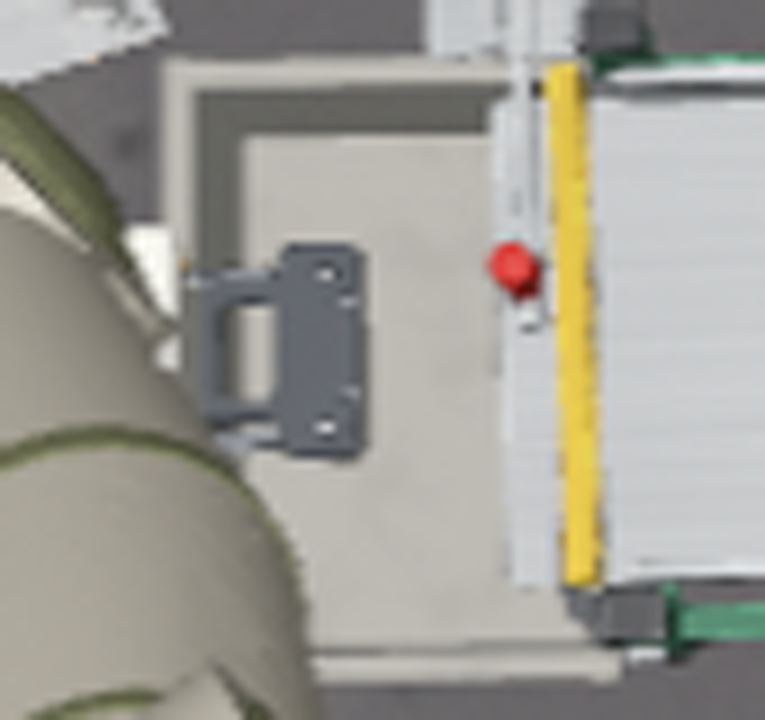

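```bash
python3 -m crank '[{"grip":255,"delta_pos":[0,-1.5,0],"rotation":[0,0,0]},{"grip":255,"delta_pos":[0,-3,0],"rotation":[0,0,0]},{"grip":255,"delta_pos":[0,-3,0],"rotation":[0,0,0]}]'
```

```text
t: 12.12
eef_pos: [0.5944, 0.3317, 0.0596]
orientation: [0.002, 1.0, 0.001, -0.0]
force: [-3.2, 5.5, -0.1]
gripper_width: -0.0
```

```bash
python3 -m crank '[{"grip":255,"delta_pos":[0,25,0],"rotation":[0,0,0]},{"grip":200,"delta_pos":[0,40,60],"rotation":[0,0,0]},{"grip":100,"delta_pos":[-40,40,110],"rotation":[0,0,-10]},{"grip":0,"delta_pos":[-100,20,110],"rotation":[0,0,-10]},{"grip":0,"delta_pos":[-150,0,110],"rotation":[0,0,-10]},{"grip":0,"delta_pos":[-171,-1,100],"rotation":[0,0,-10]},{"grip":0,"delta_pos":[-171,-1,100],"rotation":[0,0,-10]}]'
python3 - <<'E'
from h import *
snap('top','t11',crop=(130,130,330,270),scale=4)
snap('wrist','w11',scale=1.5)
E
```

```text
t: 13.0
eef_pos: [0.4231, 0.3301, 0.1597]
orientation: [0.089, 0.996, -0.0, -0.0]
force: [-0.0, 0.9, 0.0]
gripper_width: 0.0559
```

View pics/t11.png

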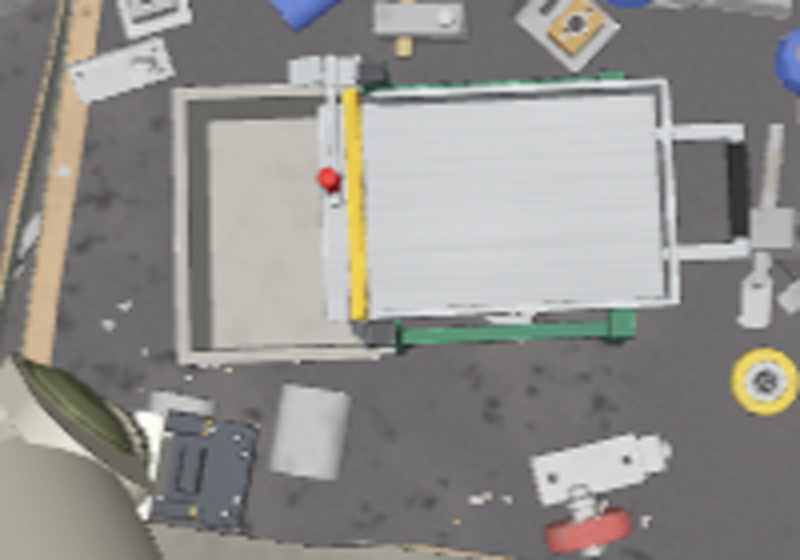

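View pics/w11.png

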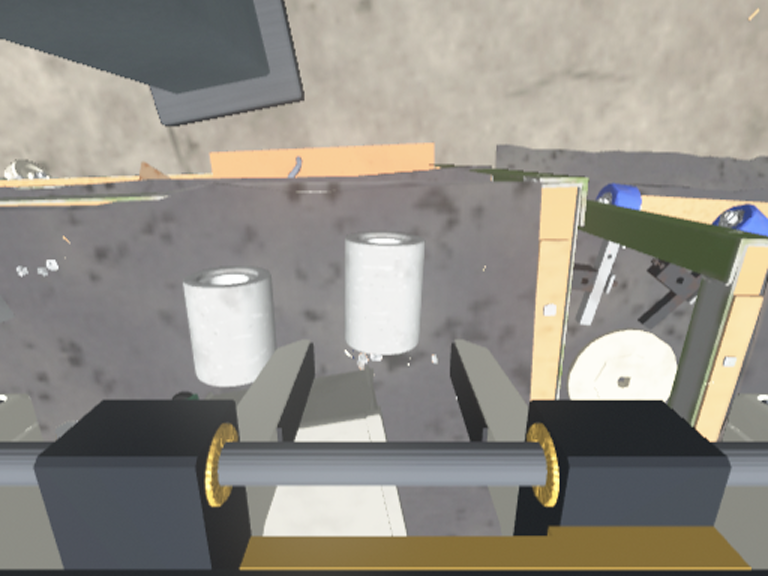

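```bash
python3 - <<'E'
from fit import *
c=load('t11');A=lambda l:np.array(l,float)/4+130
P=np.array([(-79,-110,86),(-79,110,86)])/1e3
b,r=fit(c,P,A([(180,363),(173,91)]),[.593,.25,-1.57]); print(b,np.degrees(b[2]),r.round(1))
p=[.59875,.1643,3.14879]
print((proj(c,T(p,[[.11,-.158,.086],[-.11,-.158,.086],[.11,0,.086],[.104,0,.08],[.104,0.02,0.08]]))-130)*4)
crop('t11','t11c',(165,140,240,225),9)
E
```

```text
[ 0.59321873  0.23718469 -1.55518109] -89.10531276930952 [[ 0.  1.]
 [-0. -1.]]
[[171.03322556 359.9443318 ]
 [166.1679789   80.02696412]
 [374.20825283 353.3275191 ]
 [374.58251844 345.79158571]
 [400.21457175 344.95568327]]
```

View pics/t11c.png

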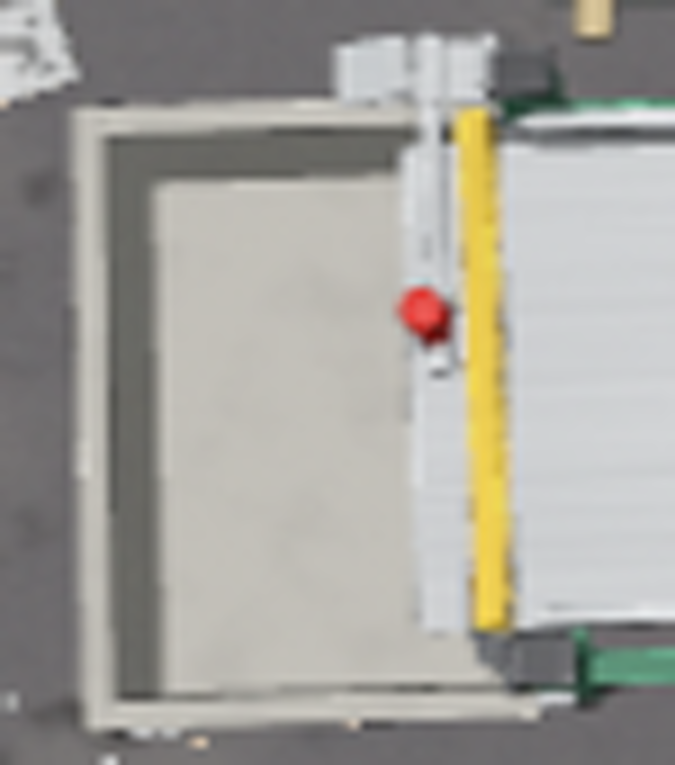

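```bash
python3 -m crank '[{"grip":0,"delta_pos":[0,0,0],"rotation":[0,0,0]},{"grip":0,"delta_pos":[1,0,-40],"rotation":[0,0,0]},{"grip":0,"delta_pos":[1,0,-90],"rotation":[0,0,0]},{"grip":0,"delta_pos":[1,0,-120],"rotation":[0,0,0]},{"grip":0,"delta_pos":[1,0,-129],"rotation":[0,0,0]},{"grip":255,"delta_pos":[1,0,-129],"rotation":[0,0,0]},{"grip":255,"delta_pos":[1,0,-129],"rotation":[0,0,0]},{"grip":255,"delta_pos":[1,0,-129],"rotation":[0,0,0]},{"grip":255,"delta_pos":[1,0,-129],"rotation":[0,0,0]}]' 30
```

```text
t: 14.22
eef_pos: [0.4256, 0.3295, 0.0314]
orientation: [0.09, 0.996, 0.0, 0.0]
force: [0.3, -0.3, 0.4]
gripper_width: 0.0571
```

```bash
python3 -m crank '[{"grip":255,"delta_pos":[0,0,60],"rotation":[0,0,0]},{"grip":255,"delta_pos":[0,0,120],"rotation":[0,0,0]},{"grip":255,"delta_pos":[0,0,180],"rotation":[0,0,0]},{"grip":255,"delta_pos":[0,-10,230],"rotation":[0,0,5]},{"grip":255,"delta_pos":[30,-60,232],"rotation":[0,0,10]},{"grip":255,"delta_pos":[60,-110,232],"rotation":[0,0,10.5]},{"grip":255,"delta_pos":[95,-160,232],"rotation":[0,0,10.5]},{"grip":255,"delta_pos":[134,-213,232],"rotation":[0,0,10.5]},{"grip":255,"delta_pos":[134,-213,232],"rotation":[0,0,10.5]}]'
python3 - <<'E'
from h import *
snap('top','t12',crop=(130,130,330,270),scale=4)
snap('wrist','w12',scale=1.5)
E
```

```text
t: 15.35
eef_pos: [0.5612, 0.1108, 0.2625]
orientation: [0.003, 1.0, -0.001, 0.0]
force: [-1.0, 0.2, -2.5]
gripper_width: 0.0531
```

View pics/w12.png

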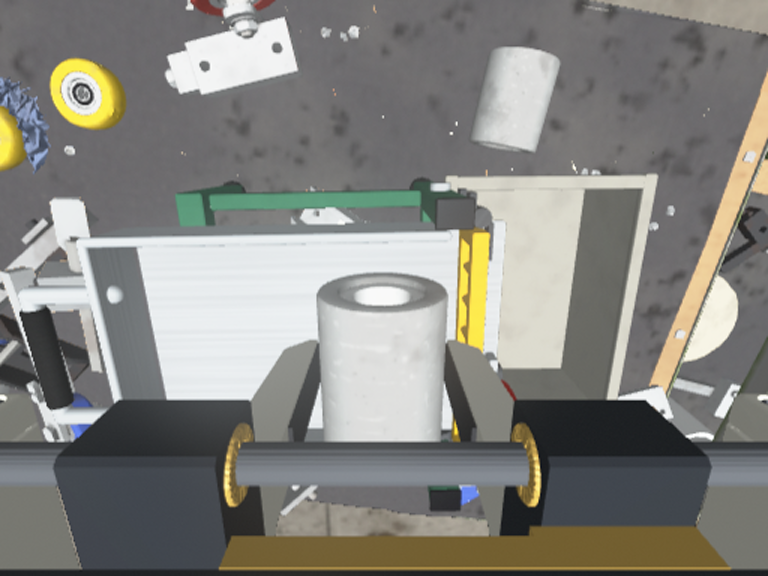

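View pics/t12.png

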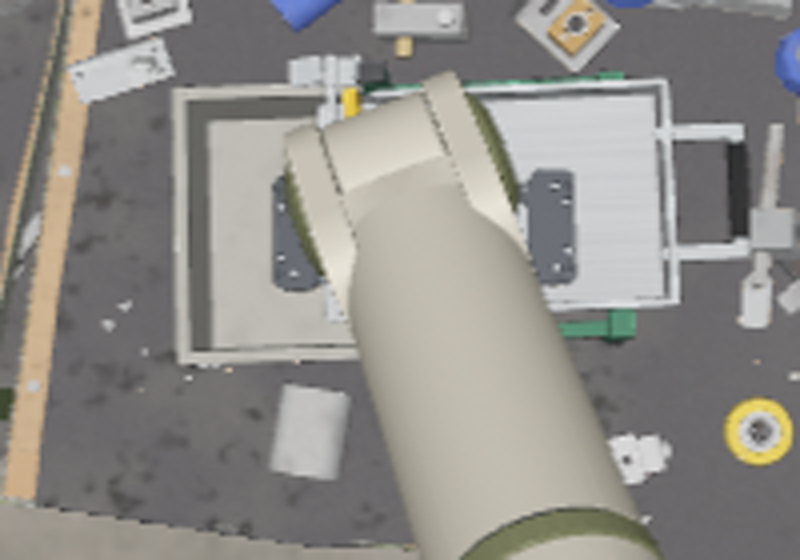

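```bash
python3 -m crank '[{"grip":255,"delta_pos":[0,0,-45],"rotation":[0,0,0]},{"grip":255,"delta_pos":[0,0,-80],"rotation":[0,0,0]},{"grip":255,"delta_pos":[0,0,-98],"rotation":[0,0,0]},{"grip":255,"delta_pos":[0,0,-106],"rotation":[0,0,0]},{"grip":255,"delta_pos":[0,0,-106],"rotation":[0,0,0]}]'
```

```text
t: 16.08
eef_pos: [0.5604, 0.1184, 0.1588]
orientation: [-0.003, 1.0, 0.001, 0.002]
force: [0.7, -1.3, 12.8]
gripper_width: 0.0537
```

```bash
python3 - <<'E'
from h import *
snap('scene','s13',crop=(170,90,320,220),scale=5)
snap('wrist','w13',scale=1.5)
E
```

```text
(no output)
```

View pics/s13.png

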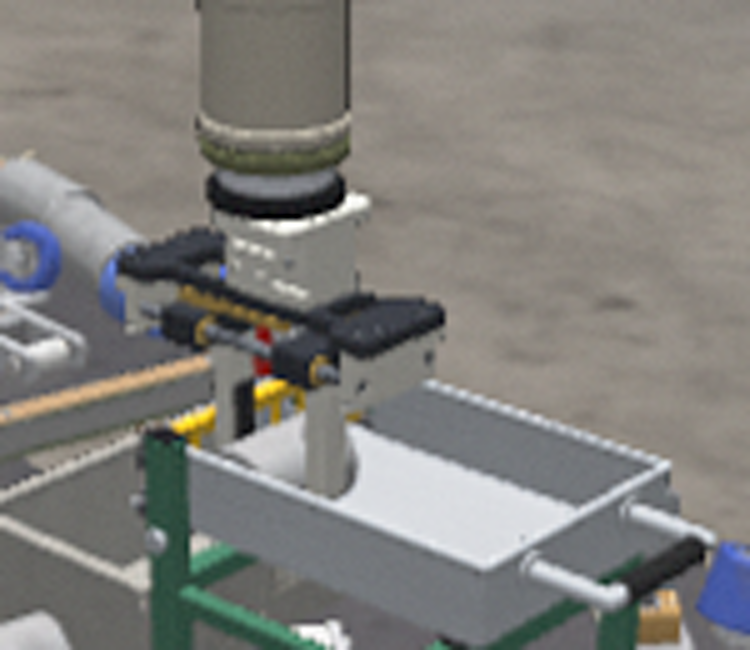

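View pics/w13.png

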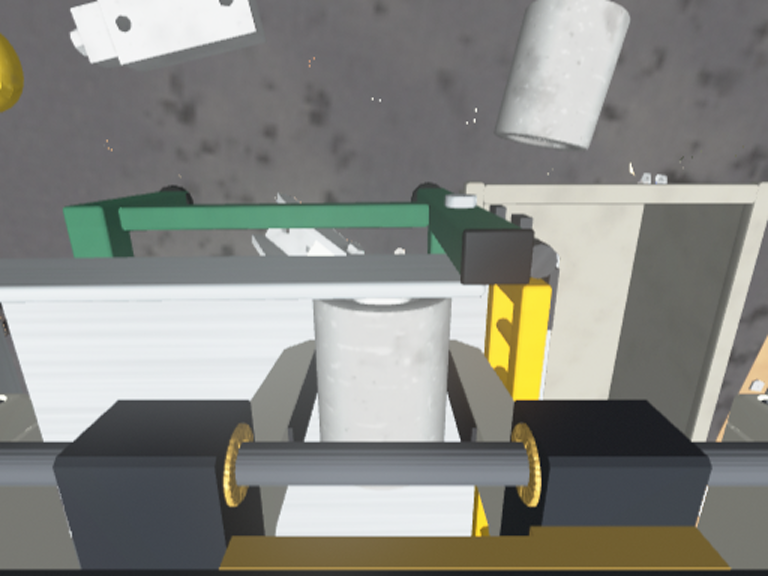

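```bash
python3 -m crank '[{"grip":255,"delta_pos":[4,-3,3],"rotation":[0,0,0]},{"grip":255,"delta_pos":[6,-5,2],"rotation":[0,0,0]},{"grip":255,"delta_pos":[6,-5,0],"rotation":[0,0,0]},{"grip":255,"delta_pos":[6,-5,-2],"rotation":[0,0,0]}]'
```

```text
t: 16.68
eef_pos: [0.5657, 0.1123, 0.1577]
orientation: [-0.002, 1.0, 0.001, 0.001]
force: [-9.1, -1.9, 42.1]
gripper_width: 0.0534
```

```bash
python3 -m crank '[{"grip":255,"delta_pos":[0,0,4],"rotation":[0,0,0]},{"grip":255,"delta_pos":[0,0,4],"rotation":[0,0,0]},{"grip":90,"delta_pos":[0,0,4],"rotation":[0,0,0]},{"grip":80,"delta_pos":[0,0,4],"rotation":[0,0,0]}]'
python3 - <<'E'
from h import *
snap('scene','s14',crop=(170,90,320,220),scale=5)
snap('wrist','w14',scale=1.5)
E
```

```text
t: 17.18
eef_pos: [0.5652, 0.1113, 0.1583]
orientation: [-0.001, 1.0, -0.0, -0.0]
force: [-0.8, -0.3, 0.4]
gripper_width: 0.0631
```

View pics/s14.png

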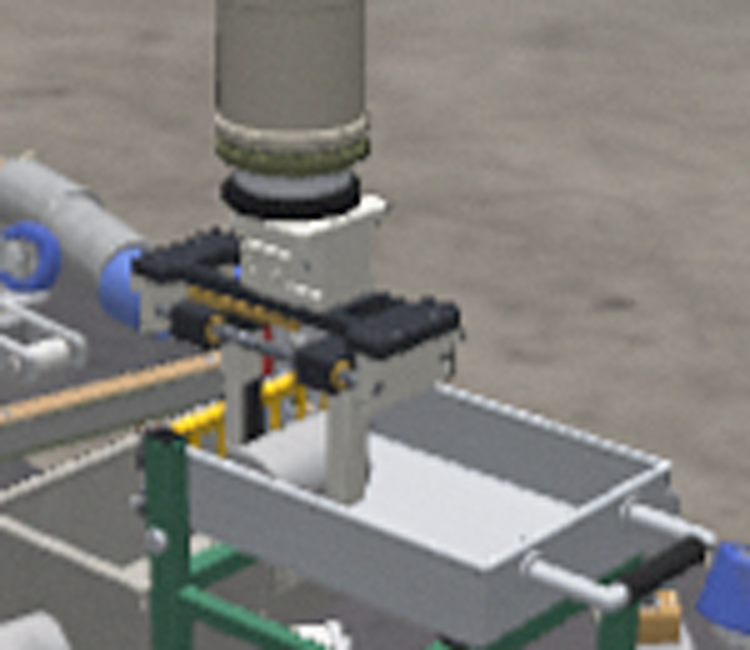

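View pics/w14.png

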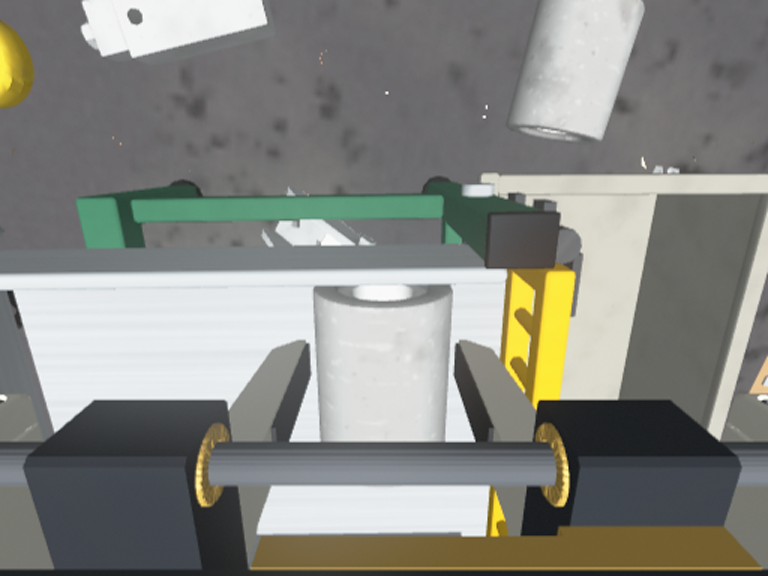

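```bash
python3 -m crank '[{"grip":70,"delta_pos":[0,0,50],"rotation":[0,0,0]},{"grip":0,"delta_pos":[0,0,105],"rotation":[0,0,0]},{"grip":0,"delta_pos":[-45,36,105],"rotation":[0,0,-5]},{"grip":0,"delta_pos":[-90,72,105],"rotation":[0,0,-9.7]},{"grip":0,"delta_pos":[-137,110,80],"rotation":[0,0,-9.7]},{"grip":0,"delta_pos":[-137,110,20],"rotation":[0,0,-9.7]},{"grip":0,"delta_pos":[-137,110,0],"rotation":[0,0,-9.7]},{"grip":0,"delta_pos":[-137,110,0],"rotation":[0,0,-9.7]}]'
python3 - <<'E'
from h import *
snap('wrist','w15',scale=1.5)
E
```

```text
t: 18.27
eef_pos: [0.4275, 0.221, 0.1574]
orientation: [0.083, 0.997, -0.001, -0.001]
force: [-0.2, -0.5, -0.3]
gripper_width: 0.0928
```

View pics/w15.png

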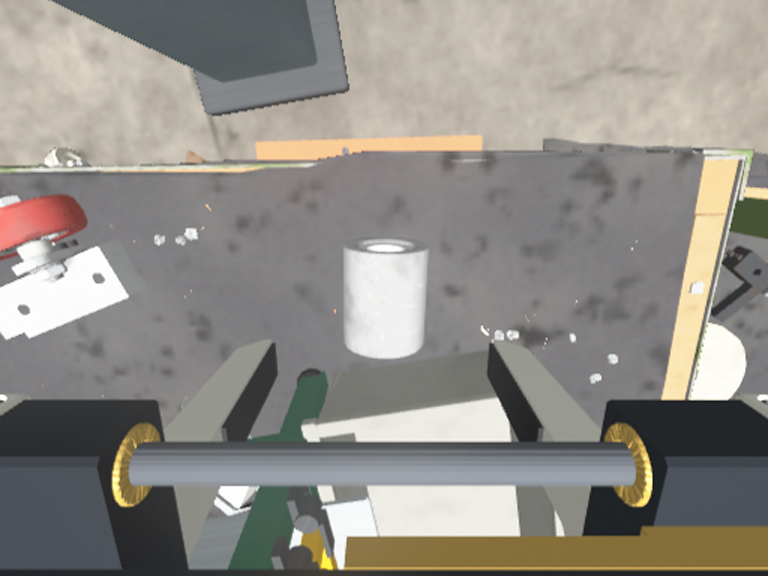

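```bash
python3 -m crank '[{"grip":0,"delta_pos":[0,0,-50],"rotation":[0,0,0]},{"grip":0,"delta_pos":[0,0,-100],"rotation":[0,0,0]},{"grip":0,"delta_pos":[0,0,-124],"rotation":[0,0,0]},{"grip":255,"delta_pos":[0,0,-125],"rotation":[0,0,0]},{"grip":255,"delta_pos":[0,0,-125],"rotation":[0,0,0]},{"grip":255,"delta_pos":[0,0,-125],"rotation":[0,0,0]},{"grip":255,"delta_pos":[0,0,-125],"rotation":[0,0,0]},{"grip":255,"delta_pos":[0,0,-125],"rotation":[0,0,0]},{"grip":255,"delta_pos":[0,0,-70],"rotation":[0,0,0]},{"grip":255,"delta_pos":[0,0,-10],"rotation":[0,0,0]}]' 30
```

```text
t: 19.58
eef_pos: [0.4275, 0.2208, 0.1492]
orientation: [0.083, 0.997, -0.001, -0.001]
force: [1.0, 1.0, -2.5]
gripper_width: 0.0562
```

```bash
python3 -m crank '[{"grip":255,"delta_pos":[0,0,60],"rotation":[0,0,0]},{"grip":255,"delta_pos":[0,0,120],"rotation":[0,0,0]},{"grip":255,"delta_pos":[45,-34,120],"rotation":[0,0,5]},{"grip":255,"delta_pos":[90,-68,120],"rotation":[0,0,9.9]},{"grip":255,"delta_pos":[135,-102,120],"rotation":[0,0,9.9]},{"grip":255,"delta_pos":[180,-136,120],"rotation":[0,0,9.9]},{"grip":255,"delta_pos":[209,-156,120],"rotation":[0,0,9.9]},{"grip":255,"delta_pos":[209,-156,120],"rotation":[0,0,9.9]}]'
python3 - <<'E'
from h import *
snap('wrist','w16',scale=1.5)
E
```

```text
t: 20.58
eef_pos: [0.6384, 0.0624, 0.2678]
orientation: [-0.001, 1.0, -0.001, -0.0]
force: [-0.4, 0.1, -2.3]
gripper_width: 0.0566
```

View pics/w16.png

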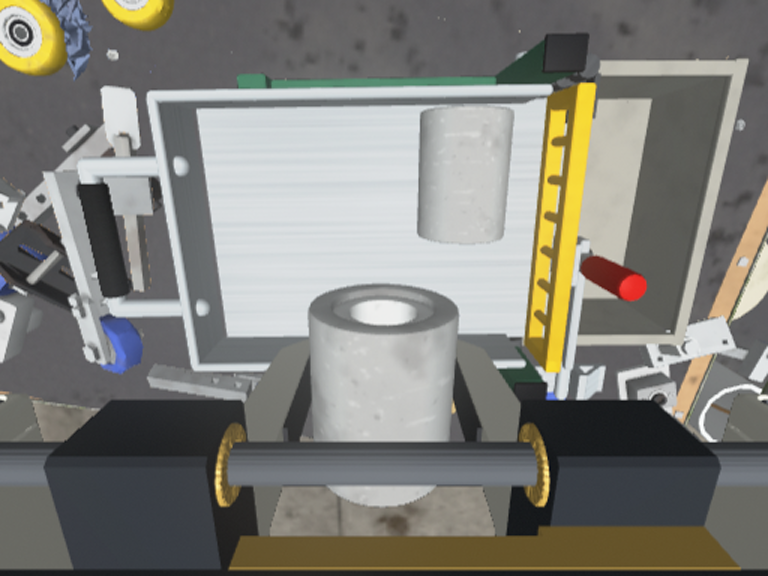

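```bash
python3 -m crank '[{"grip":255,"delta_pos":[-2,0,-50],"rotation":[0,0,0]},{"grip":255,"delta_pos":[-2,0,-90],"rotation":[0,0,0]},{"grip":255,"delta_pos":[-2,0,-104],"rotation":[0,0,0]},{"grip":255,"delta_pos":[-2,0,-108],"rotation":[0,0,0]},{"grip":255,"delta_pos":[-2,0,-108],"rotation":[0,0,0]}]'
```

```text
t: 21.25
eef_pos: [0.6357, 0.0656, 0.1618]
orientation: [-0.003, 1.0, 0.0, 0.001]
force: [-0.2, -0.2, -2.9]
gripper_width: 0.0567
```

```bash
python3 -m crank '[{"grip":255,"delta_pos":[0,0,-3],"rotation":[0,0,0]},{"grip":255,"delta_pos":[0,0,-3],"rotation":[0,0,0]},{"grip":90,"delta_pos":[0,0,-3],"rotation":[0,0,0]},{"grip":70,"delta_pos":[0,0,-3],"rotation":[0,0,0]},{"grip":70,"delta_pos":[0,0,10],"rotation":[0,0,0]},{"grip":40,"delta_pos":[0,0,60],"rotation":[0,0,0]},{"grip":40,"delta_pos":[0,0,110],"rotation":[0,0,0]},{"grip":40,"delta_pos":[-50,-40,110],"rotation":[0,0,0]},{"grip":40,"delta_pos":[-90,-90,110],"rotation":[0,0,0]},{"grip":40,"delta_pos":[-120,-140,110],"rotation":[0,0,0]}]'
python3 - <<'E'
from h import *
snap('wrist','w17',scale=1.5)
snap('top','t17',crop=(200,130,390,275),scale=4)
E
```

```text
t: 22.5
eef_pos: [0.5139, -0.0757, 0.2719]
orientation: [-0.004, 1.0, -0.0, 0.001]
force: [0.7, -1.1, 0.3]
gripper_width: 0.0783
```

View pics/w17.png

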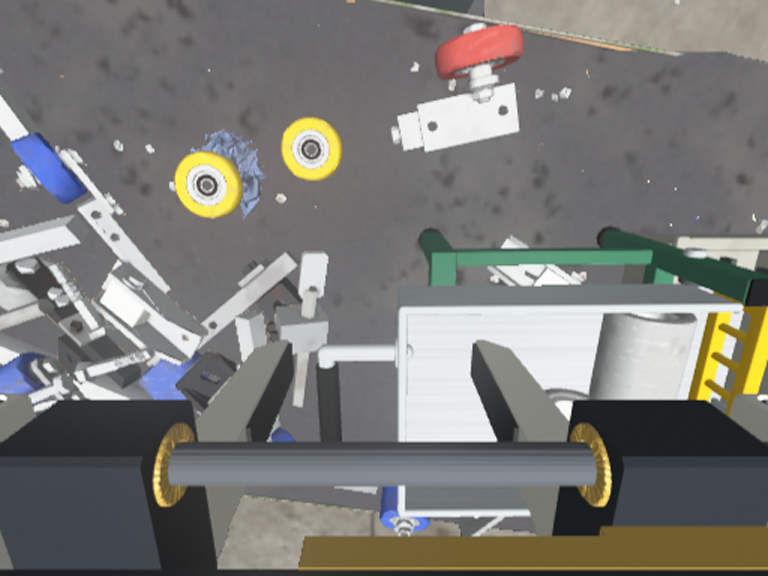

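View pics/t17.png

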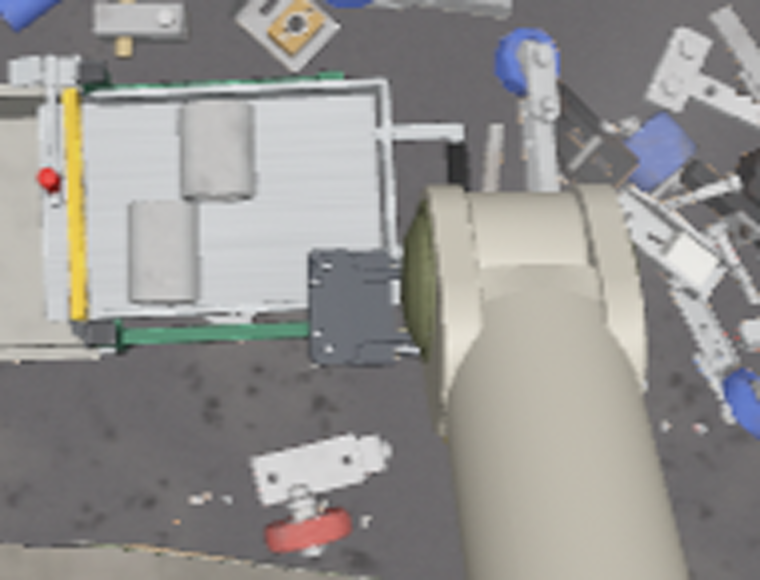

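```bash
python3 - <<'E'
from h import *
c=load('w17')
for n,q,z in (('big',(208,184),.02),('small',(312,148),.022)): print(n,atz(c,q[0]/1.5,q[1]/1.5,z))
for q in [(177,184),(242,184),(283,148),(341,148)]:print(atz(c,q[0]/1.5,q[1]/1.5,.015))
E
```

```text
big [ 0.45333526 -0.23657243  0.02      ]
small [ 0.42141896 -0.13915348  0.022     ]
[ 0.45381804 -0.26749598  0.015     ]
[ 0.45345503 -0.20690524  0.015     ]
[ 0.42144219 -0.16662119  0.015     ]
[ 0.42113135 -0.11391837  0.015     ]
```

```bash
python3 -m crank '[{"grip":20,"delta_pos":[-46,-31,0],"rotation":[0,0,0]},{"grip":0,"delta_pos":[-93,-62,-40],"rotation":[0,0,0]},{"grip":0,"delta_pos":[-93,-62,-100],"rotation":[0,0,0]},{"grip":0,"delta_pos":[-93,-62,-150],"rotation":[0,0,0]},{"grip":0,"delta_pos":[-93,-62,-150],"rotation":[0,0,0]}]'
python3 - <<'E'
from h import *
c=snap('wrist','w18',scale=1.5)
print(ctrl.get_state()['eef_pos'],proj(c,[.421,-.139,.022])*1.5)
E
```

```text
t: 23.22
eef_pos: [0.4212, -0.1362, 0.1187]
orientation: [-0.003, 1.0, 0.001, -0.003]
force: [-0.3, 0.2, 0.5]
gripper_width: 0.0927
[ 0.42220985 -0.13644305  0.12048616] [[377.75738032 304.17166999]]
```

View pics/w18.png

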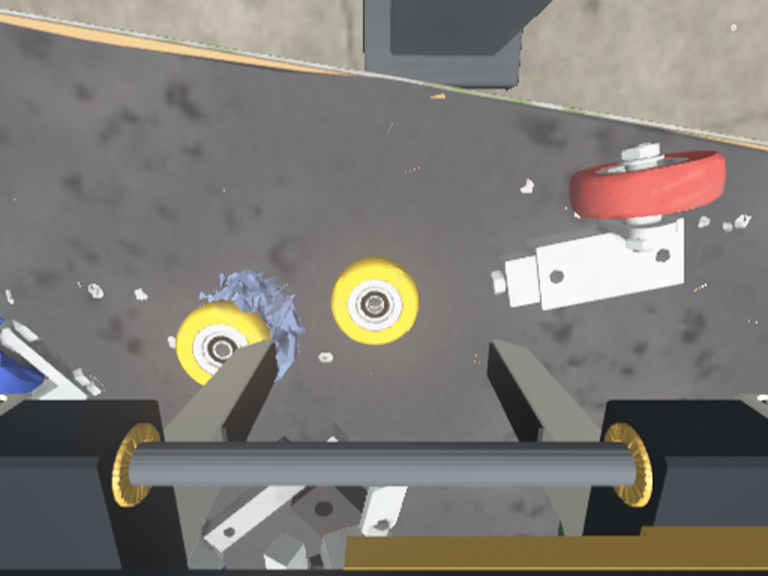

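```bash
python3 -m crank '[{"grip":35,"delta_pos":[-1,-3,-30],"rotation":[0,0,0]},{"grip":35,"delta_pos":[-1,-3,-70],"rotation":[0,0,0]},{"grip":35,"delta_pos":[-1,-3,-92],"rotation":[0,0,0]},{"grip":35,"delta_pos":[-1,-3,-94],"rotation":[0,0,0]},{"grip":255,"delta_pos":[-1,-3,-94],"rotation":[0,0,0]},{"grip":255,"delta_pos":[-1,-3,-94],"rotation":[0,0,0]},{"grip":255,"delta_pos":[-1,-3,-94],"rotation":[0,0,0]},{"grip":255,"delta_pos":[-1,-3,-94],"rotation":[0,0,0]},{"grip":255,"delta_pos":[-1,-3,-40],"rotation":[0,0,0]},{"grip":255,"delta_pos":[-1,-3,20],"rotation":[0,0,0]}]' 25
```

```text
t: 24.52
eef_pos: [0.4208, -0.1392, 0.1421]
orientation: [-0.004, 1.0, 0.0, -0.001]
force: [0.1, -1.5, -2.0]
gripper_width: 0.0553
```

```bash
python3 -m crank '[{"grip":255,"delta_pos":[0,0,60],"rotation":[0,0,0]},{"grip":255,"delta_pos":[20,30,95],"rotation":[0,0,0]},{"grip":255,"delta_pos":[60,70,95],"rotation":[0,0,0]},{"grip":255,"delta_pos":[105,115,95],"rotation":[0,0,0]},{"grip":255,"delta_pos":[144,158,95],"rotation":[0,0,0]},{"grip":255,"delta_pos":[144,158,80],"rotation":[0,0,0]},{"grip":255,"delta_pos":[144,158,40],"rotation":[0,0,0]},{"grip":255,"delta_pos":[144,158,15],"rotation":[0,0,0]},{"grip":255,"delta_pos":[144,158,10],"rotation":[0,0,0]},{"grip":255,"delta_pos":[144,158,10],"rotation":[0,0,0]}]'
python3 - <<'E'
from h import *
snap('wrist','w19',scale=1.5)
E
```

```text
t: 25.78
eef_pos: [0.565, 0.018, 0.1511]
orientation: [-0.003, 1.0, -0.0, -0.0]
force: [-0.7, -0.1, -0.2]
gripper_width: 0.0553
```

View pics/w19.png

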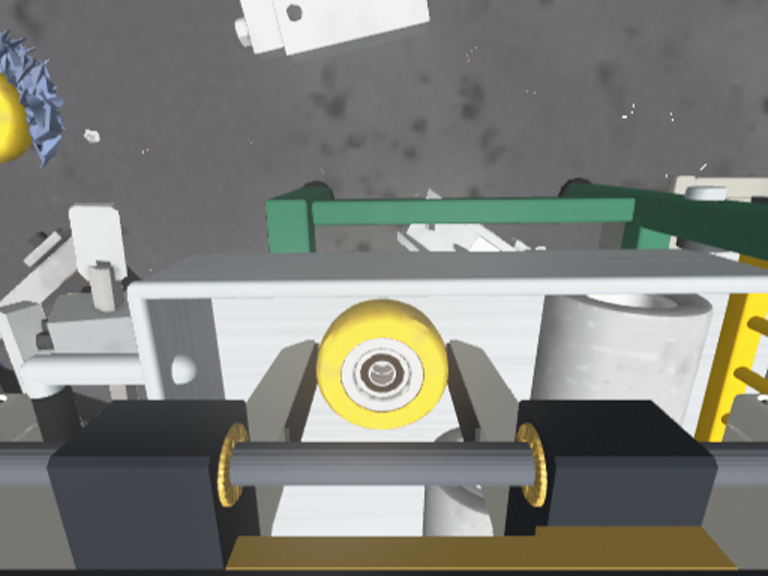

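```bash
python3 -m crank '[{"grip":255,"delta_pos":[0,0,-3],"rotation":[0,0,0]},{"grip":110,"delta_pos":[0,0,-3],"rotation":[0,0,0]},{"grip":75,"delta_pos":[0,0,-3],"rotation":[0,0,0]},{"grip":75,"delta_pos":[0,0,20],"rotation":[0,0,0]},{"grip":60,"delta_pos":[0,0,75],"rotation":[0,0,0]},{"grip":40,"delta_pos":[-20,-40,100],"rotation":[0,0,-10]},{"grip":20,"delta_pos":[-42,-95,100],"rotation":[0,0,-20]},{"grip":20,"delta_pos":[-65,-150,100],"rotation":[0,0,-30]},{"grip":20,"delta_pos":[-85,-200,80],"rotation":[0,0,-40]},{"grip":20,"delta_pos":[-110,-252,50],"rotation":[0,0,-50]}]'
python3 -m crank '[{"grip":20,"delta_pos":[-1,-5,-10],"rotation":[0,0,-10]},{"grip":20,"delta_pos":[-1,-5,-20],"rotation":[0,0,-20]},{"grip":20,"delta_pos":[-1,-5,-30],"rotation":[0,0,-30]},{"grip":20,"delta_pos":[-1,-5,-40],"rotation":[0,0,-40]},{"grip":20,"delta_pos":[-1,-5,-40],"rotation":[0,0,-40]}]'
python3 - <<'E'
from h import *
c=snap('wrist','w20',scale=1.5)
snap('top','t20',crop=(200,130,390,275),scale=4)
print(ctrl.get_state()['eef_pos'],proj(c,[.453,-.239,.02])*1.5)
E
```

```text
t: 27.08
eef_pos: [0.4562, -0.2336, 0.2023]
orientation: [0.422, 0.906, -0.0, 0.002]
force: [1.1, -1.1, -0.3]
gripper_width: 0.0857
t: 27.7
eef_pos: [0.4551, -0.2363, 0.1615]
orientation: [0.704, 0.71, -0.0, -0.0]
force: [-0.4, -0.5, -0.3]
gripper_width: 0.0857
[ 0.45542551 -0.23654549  0.1620423 ] [[379.91271612 284.75313983]]
```

View pics/w20.png

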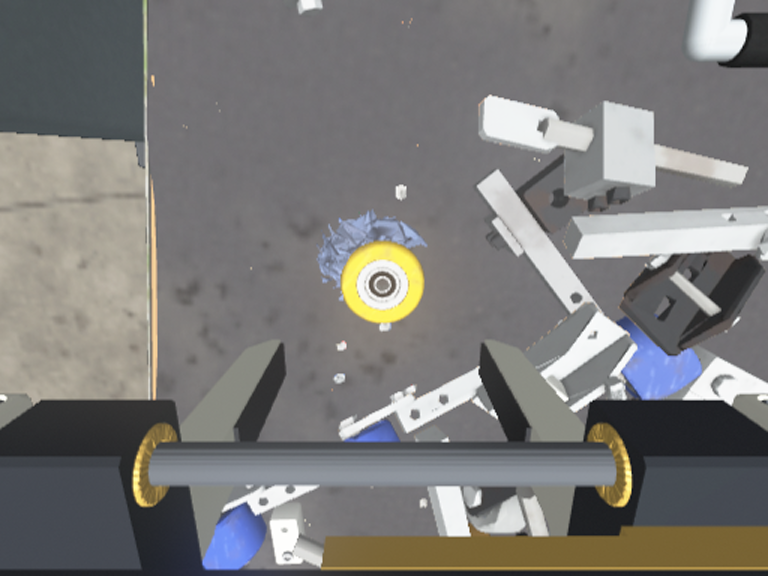

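View pics/t20.png

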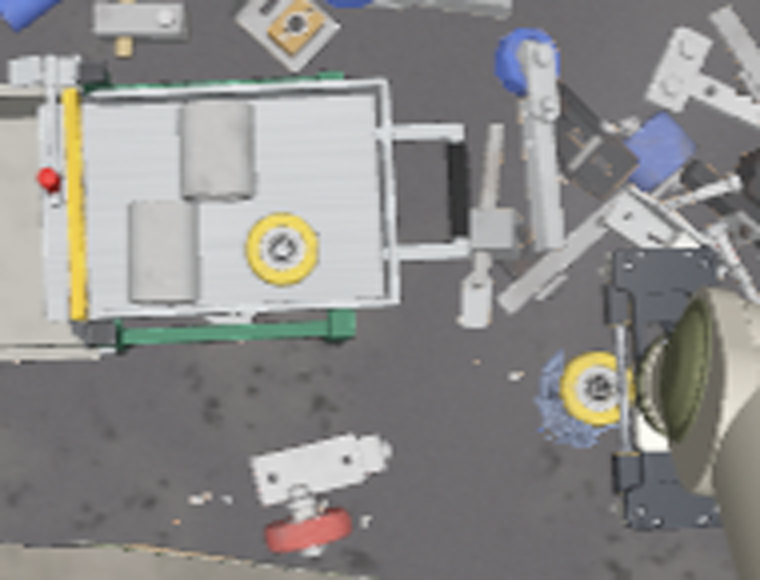

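```bash
python3 -m crank '[{"grip":20,"delta_pos":[-1,-2,-50],"rotation":[0,0,0]},{"grip":20,"delta_pos":[-1,-2,-105],"rotation":[0,0,0]},{"grip":20,"delta_pos":[-1,-2,-132],"rotation":[0,0,0]},{"grip":20,"delta_pos":[-1,-2,-136],"rotation":[0,0,0]},{"grip":255,"delta_pos":[-1,-2,-136],"rotation":[0,0,0]},{"grip":255,"delta_pos":[-1,-2,-136],"rotation":[0,0,0]},{"grip":255,"delta_pos":[-1,-2,-136],"rotation":[0,0,0]},{"grip":255,"delta_pos":[-1,-2,-136],"rotation":[0,0,0]},{"grip":255,"delta_pos":[-1,-2,-80],"rotation":[0,0,0]},{"grip":255,"delta_pos":[-1,-2,-20],"rotation":[0,0,0]}]' 25
```

```text
t: 29.05
eef_pos: [0.4537, -0.2384, 0.1428]
orientation: [0.705, 0.709, -0.0, -0.001]
force: [0.6, -0.2, -0.7]
gripper_width: 0.0613
```

```bash
python3 -m crank '[{"grip":255,"delta_pos":[0,0,60],"rotation":[0,0,0]},{"grip":255,"delta_pos":[30,35,95],"rotation":[0,0,0]},{"grip":255,"delta_pos":[65,80,95],"rotation":[0,0,0]},{"grip":255,"delta_pos":[100,125,95],"rotation":[0,0,0]},{"grip":255,"delta_pos":[135,170,95],"rotation":[0,0,0]},{"grip":255,"delta_pos":[171,217,90],"rotation":[0,0,0]},{"grip":255,"delta_pos":[171,217,60],"rotation":[0,0,0]},{"grip":255,"delta_pos":[171,217,25],"rotation":[0,0,0]},{"grip":255,"delta_pos":[171,217,9],"rotation":[0,0,0]},{"grip":255,"delta_pos":[171,217,7],"rotation":[0,0,0]}]'
python3 - <<'E'
from h import *
snap('wrist','w21',scale=1.5)
E
```

```text
t: 30.3
eef_pos: [0.6248, -0.0219, 0.1483]
orientation: [0.705, 0.709, -0.001, -0.0]
force: [-0.2, 0.2, -2.0]
gripper_width: 0.0616
```

View pics/w21.png

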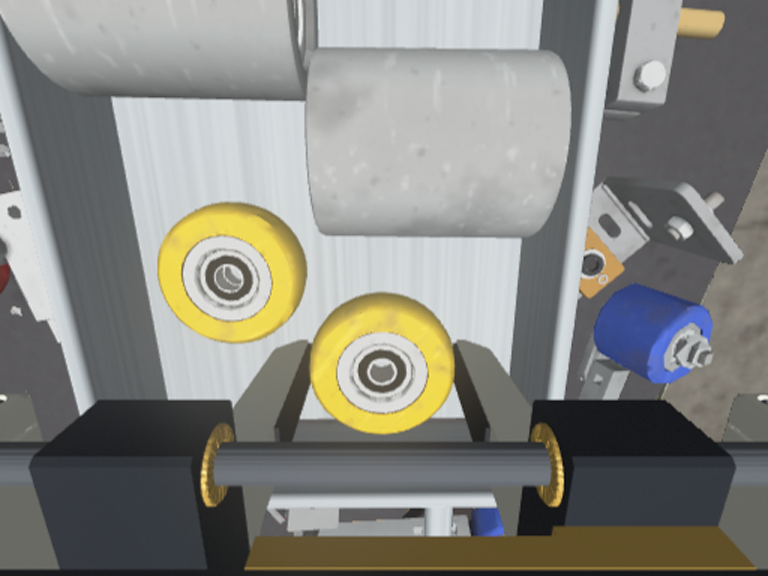

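```bash
python3 -m crank '[{"grip":255,"delta_pos":[0,0,-2],"rotation":[0,0,0]},{"grip":110,"delta_pos":[0,0,-2],"rotation":[0,0,0]},{"grip":72,"delta_pos":[0,0,-2],"rotation":[0,0,0]},{"grip":72,"delta_pos":[0,0,20],"rotation":[0,0,0]},{"grip":72,"delta_pos":[0,0,75],"rotation":[0,0,0]},{"grip":90,"delta_pos":[0,10,135],"rotation":[0,0,10]},{"grip":110,"delta_pos":[0,60,145],"rotation":[0,0,20]},{"grip":140,"delta_pos":[-5,110,145],"rotation":[0,0,30]},{"grip":140,"delta_pos":[-11,165,145],"rotation":[0,0,40]},{"grip":140,"delta_pos":[-11,208,145],"rotation":[0,0,50]}]'
python3 -m crank '[{"grip":140,"delta_pos":[0,0,0],"rotation":[0,0,10]},{"grip":140,"delta_pos":[0,0,0],"rotation":[0,0,20]},{"grip":140,"delta_pos":[0,0,0],"rotation":[0,0,30]},{"grip":140,"delta_pos":[0,0,0],"rotation":[0,0,40]},{"grip":140,"delta_pos":[0,0,0],"rotation":[0,0,40]}]'
python3 - <<'E'
from h import *
c=snap('wrist','w22',scale=1.5)
snap('scene','s22',crop=(170,90,320,220),scale=5)
print(proj(c,[.614,.186,.216])*1.5)
E
```

```text
t: 31.6
eef_pos: [0.6136, 0.1887, 0.2947]
orientation: [0.336, 0.942, 0.0, 0.0]
force: [0.5, -0.7, -0.1]
gripper_width: 0.042
t: 32.22
eef_pos: [0.6144, 0.186, 0.294]
orientation: [-0.002, 1.0, 0.0, 0.0]
force: [0.8, -0.1, -1.1]
gripper_width: 0.0418
[[382.53328287 314.09414946]]
```

View pics/w22.png

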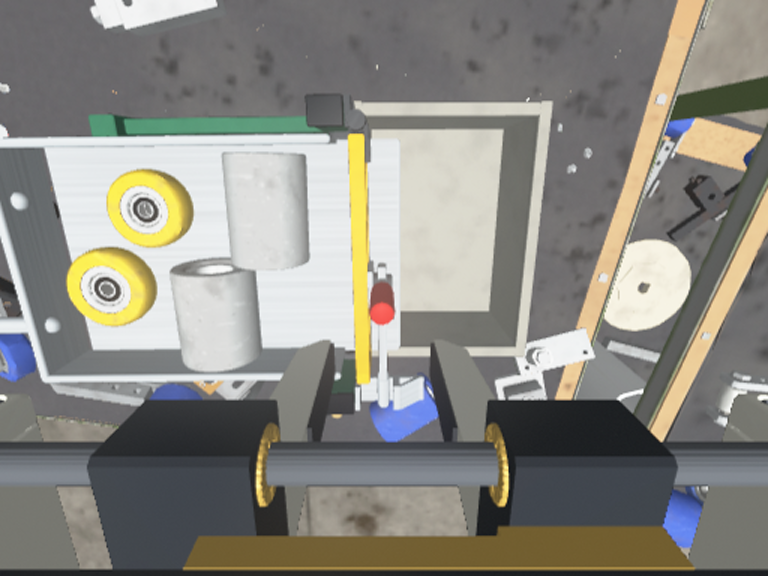

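View pics/s22.png

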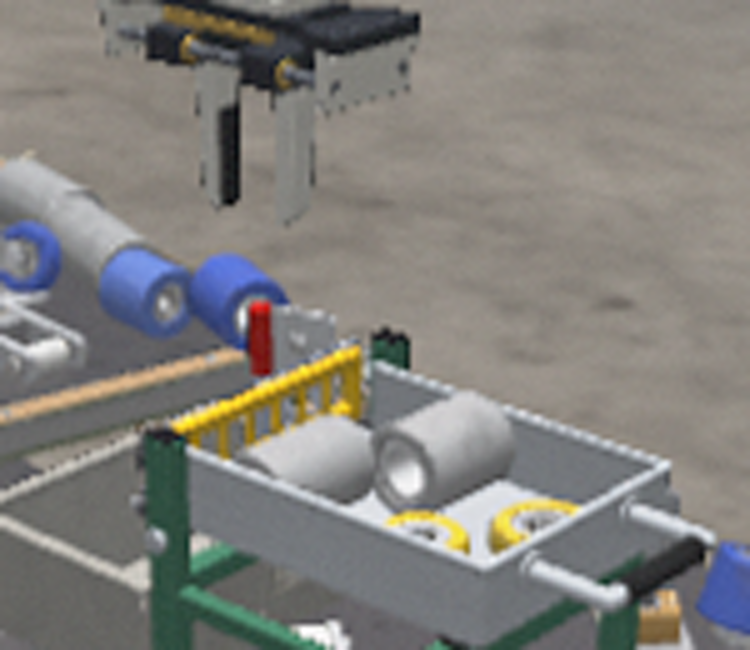

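```bash
python3 -m crank '[{"grip":140,"delta_pos":[0,0,-50],"rotation":[0,0,0]},{"grip":140,"delta_pos":[0,0,-82],"rotation":[0,0,0]},{"grip":150,"delta_pos":[0,0,-88],"rotation":[0,0,0]},{"grip":255,"delta_pos":[0,0,-88],"rotation":[0,0,0]},{"grip":255,"delta_pos":[0,0,-88],"rotation":[0,0,0]},{"grip":255,"delta_pos":[0,0,-88],"rotation":[0,0,0]},{"grip":255,"delta_pos":[-7,0,-88],"rotation":[0,0,0]},{"grip":255,"delta_pos":[-14,0,-88],"rotation":[0,0,0]},{"grip":255,"delta_pos":[-14,0,-88],"rotation":[0,0,0]}]' 20
python3 - <<'E'
import numpy as np
H=np.array([.5067,.1706]); s=np.array([.6004,.186])
for d,r in ((0,.0952),(5,.0952),(10,.0955),(16,.097),(24,.1),(33,.104),(42,.107),(52,.108),(62,.108),(72,.108),(82,.108),(92,.108),(100,.108),(104,.108)): 
    a=np.radians(d+8.5-(d/104)*.8); p=H+r*np.array([np.cos(a),np.sin(a)]); print(d,((p-s)*1e3).round(1),round(d*.65,1))
from h import *
snap('scene','s23',crop=(170,90,320,220),scale=5)
E
```

```text
t: 33.45
eef_pos: [0.6015, 0.1866, 0.2068]
orientation: [-0.003, 1.0, 0.001, 0.002]
force: [4.5, 1.1, -1.0]
gripper_width: 0.0144
0 [ 0.5 -1.3] 0.0
5 [-1.1  6.8] 3.2
10 [-3.1 14.8] 6.5
16 [-5.3 24.6] 10.4
24 [-9.2 38.1] 15.6
33 [-15.5  53.2] 21.4
42 [-25.2  66.8] 27.3
52 [-39.9  78.2] 33.8
62 [-56.8  86.1] 40.3
72 [-74.8  90.9] 46.8
82 [-93.5  92.6] 53.3
92 [-112.1   91. ] 59.8
100 [-126.6   87.5] 65.0
104 [-133.6   84.9] 67.6
```

View pics/s23.png

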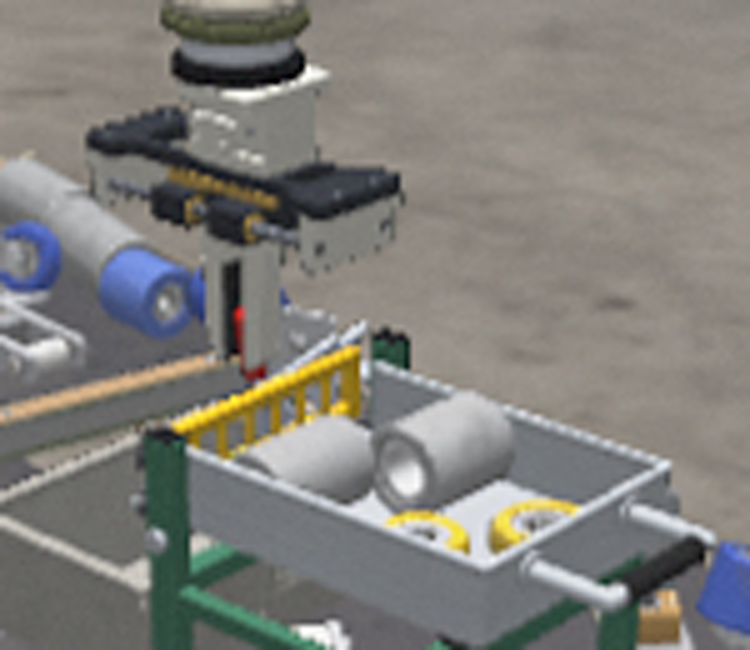

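```bash
python3 -m crank '[{"grip":255,"delta_pos":[-1,7,0],"rotation":[0,0,3]},{"grip":255,"delta_pos":[-3,15,0],"rotation":[0,0,6]},{"grip":255,"delta_pos":[-5,25,0],"rotation":[0,0,10]},{"grip":255,"delta_pos":[-9,38,0],"rotation":[0,0,16]},{"grip":255,"delta_pos":[-15,53,0],"rotation":[0,0,22]},{"grip":255,"delta_pos":[-25,67,0],"rotation":[0,0,28]},{"grip":255,"delta_pos":[-40,78,0],"rotation":[0,0,34]},{"grip":255,"delta_pos":[-57,86,0],"rotation":[0,0,41]},{"grip":255,"delta_pos":[-57,86,0],"rotation":[0,0,41]}]'
python3 - <<'E'
from h import *
snap('scene','s24',crop=(150,90,320,230),scale=4.5)
E
```

```text
t: 34.62
eef_pos: [0.5404, 0.2709, 0.2057]
orientation: [-0.356, 0.935, -0.002, -0.002]
force: [-1.8, -7.8, 8.3]
gripper_width: 0.0143
```

View pics/s24.png

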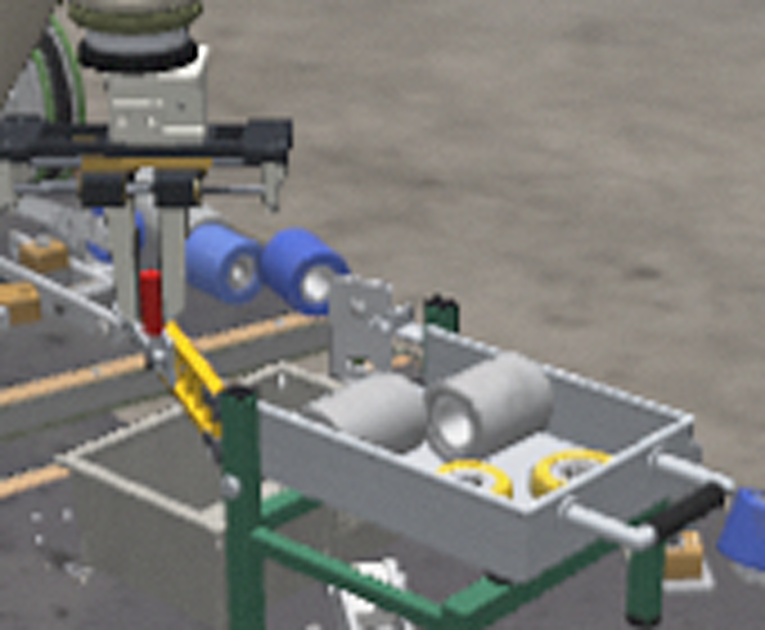

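```bash
python3 -m crank '[{"grip":255,"delta_pos":[-9,2,0],"rotation":[0,0,3]},{"grip":255,"delta_pos":[-18,4,0],"rotation":[0,0,6]},{"grip":255,"delta_pos":[-28,5,0],"rotation":[0,0,9]},{"grip":255,"delta_pos":[-37,5,0],"rotation":[0,0,13]},{"grip":255,"delta_pos":[-46,5,0],"rotation":[0,0,16]},{"grip":255,"delta_pos":[-55,4,0],"rotation":[0,0,19]},{"grip":255,"delta_pos":[-70,1,0],"rotation":[0,0,25]},{"grip":255,"delta_pos":[-75,-1,0],"rotation":[0,0,25]},{"grip":255,"delta_pos":[-75,-1,0],"rotation":[0,0,25]}]'
python3 - <<'E'
from h import *
snap('scene','s25',crop=(150,90,320,230),scale=4.5)
E
```

```text
t: 35.8
eef_pos: [0.4678, 0.2698, 0.2057]
orientation: [-0.548, 0.837, -0.001, -0.001]
force: [2.4, -6.3, 5.2]
gripper_width: 0.0145
```

View pics/s25.png

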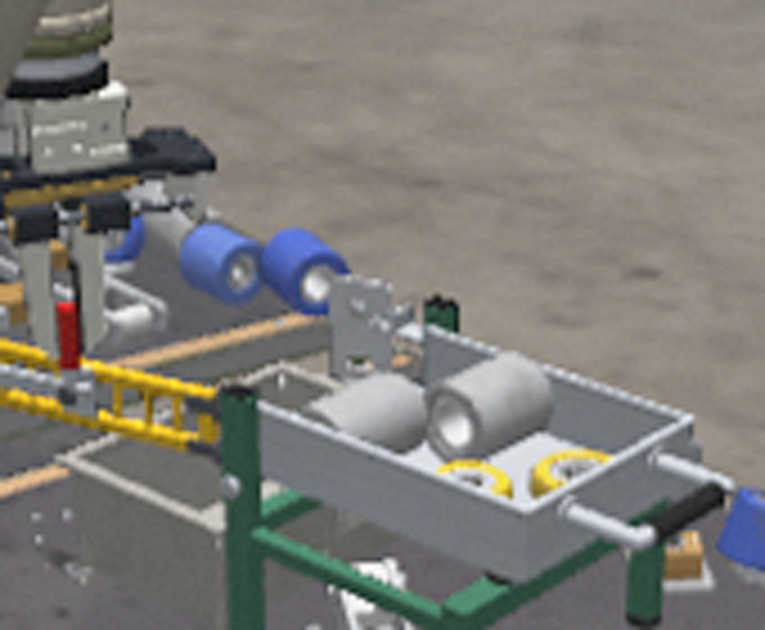

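```bash
python3 -m crank '[{"grip":150,"delta_pos":[0,0,0],"rotation":[0,0,0]},{"grip":120,"delta_pos":[0,0,0],"rotation":[0,0,0]},{"grip":120,"delta_pos":[0,0,50],"rotation":[0,0,0]},{"grip":120,"delta_pos":[10,-30,85],"rotation":[0,0,-10]},{"grip":140,"delta_pos":[35,-80,85],"rotation":[0,0,-20]},{"grip":140,"delta_pos":[60,-135,85],"rotation":[0,0,-30]},{"grip":140,"delta_pos":[80,-190,85],"rotation":[0,0,-40]},{"grip":140,"delta_pos":[100,-245,85],"rotation":[0,0,-50]},{"grip":140,"delta_pos":[115,-300,85],"rotation":[0,0,-60]},{"grip":140,"delta_pos":[133,-355,85],"rotation":[0,0,-66.6]}]'
python3 -m crank '[{"grip":140,"delta_pos":[0,-28,0],"rotation":[0,0,0]},{"grip":140,"delta_pos":[0,-28,-30],"rotation":[0,0,0]},{"grip":140,"delta_pos":[0,-28,-30],"rotation":[0,0,0]}]'
python3 - <<'E'
from h import *
c=snap('wrist','w26',scale=1.5)
snap('top','t26',crop=(130,130,330,270),scale=4)
print(proj(c,[[.601-.036,-.1137,.158],[.601+.036,-.1137,.158]])*1.5)
E
```

```text
t: 37.1
eef_pos: [0.6014, -0.0848, 0.2908]
orientation: [0.004, 1.0, 0.0, 0.0]
force: [1.2, -0.1, -0.4]
gripper_width: 0.0419
t: 37.48
eef_pos: [0.6, -0.1115, 0.2589]
orientation: [0.002, 1.0, 0.001, -0.002]
force: [0.2, 0.1, 0.8]
gripper_width: 0.0421
[[378.37335791 246.40087466]
 [379.18169709 356.19991824]]
```

View pics/w26.png

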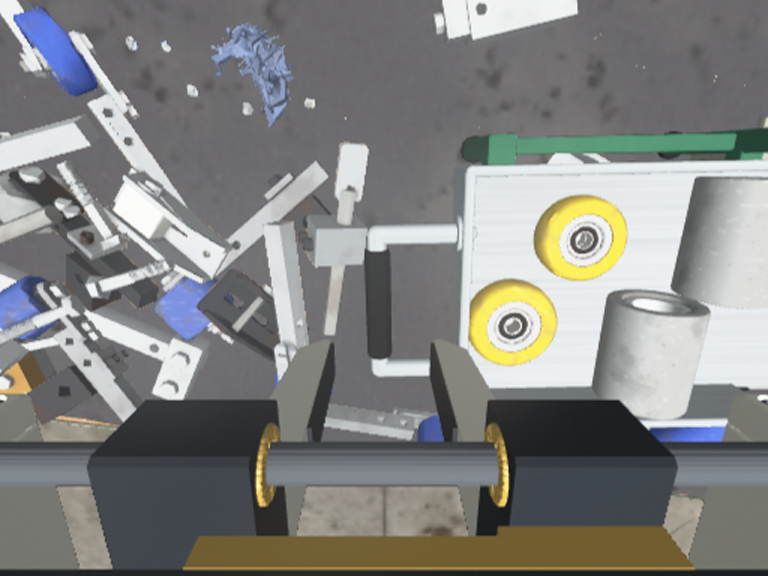

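View pics/t26.png

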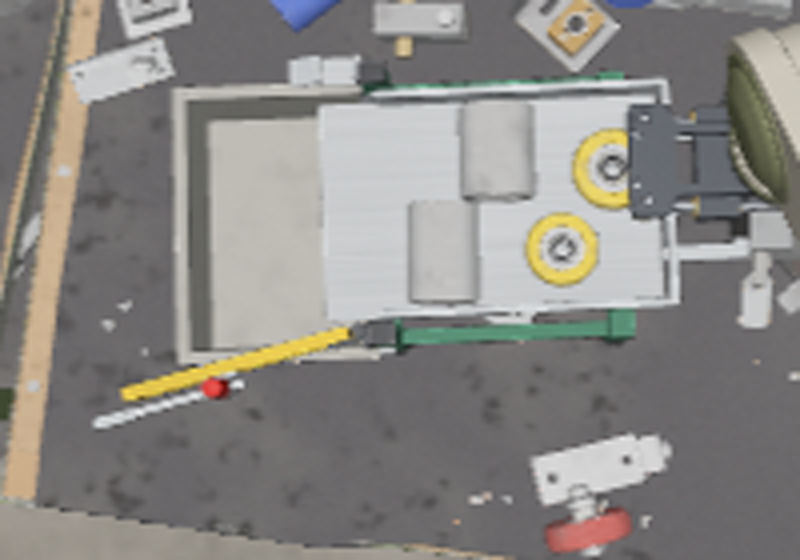

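```bash
python3 -m crank '[{"grip":140,"delta_pos":[1,-2,-50],"rotation":[0,0,0]},{"grip":140,"delta_pos":[1,-2,-95],"rotation":[0,0,0]},{"grip":140,"delta_pos":[1,-2,-105],"rotation":[0,0,0]},{"grip":255,"delta_pos":[1,-2,-106],"rotation":[0,0,0]},{"grip":255,"delta_pos":[1,-2,-106],"rotation":[0,0,0]},{"grip":255,"delta_pos":[1,-2,-106],"rotation":[0,0,0]},{"grip":255,"delta_pos":[1,-2,-106],"rotation":[0,0,0]}]' 30
python3 -m crank '[{"grip":255,"delta_pos":[0,0,5],"rotation":[0,0,0]},{"grip":255,"delta_pos":[0,1,10],"rotation":[0,0,0]},{"grip":255,"delta_pos":[0,2,15],"rotation":[0,0,0]},{"grip":255,"delta_pos":[0,3,20],"rotation":[0,0,0]},{"grip":255,"delta_pos":[0,4,27],"rotation":[0,0,0]},{"grip":255,"delta_pos":[0,5,32],"rotation":[0,0,0]},{"grip":255,"delta_pos":[0,7,37],"rotation":[0,0,0]},{"grip":255,"delta_pos":[0,8,42],"rotation":[0,0,0]},{"grip":255,"delta_pos":[0,10,48],"rotation":[0,0,0]},{"grip":255,"delta_pos":[0,11,53],"rotation":[0,0,0]}]'
python3 - <<'E'
from h import *
snap('scene','s27',crop=(130,90,330,240),scale=4)
E
```

```text
t: 38.45
eef_pos: [0.603, -0.1139, 0.1562]
orientation: [0.002, 1.0, -0.0, 0.001]
force: [-0.2, -0.5, 7.2]
gripper_width: 0.0153
t: 39.7
eef_pos: [0.6027, -0.1033, 0.2082]
orientation: [0.002, 1.0, -0.0, 0.001]
force: [5.2, -1.4, -6.6]
gripper_width: 0.0147
```

View pics/s27.png

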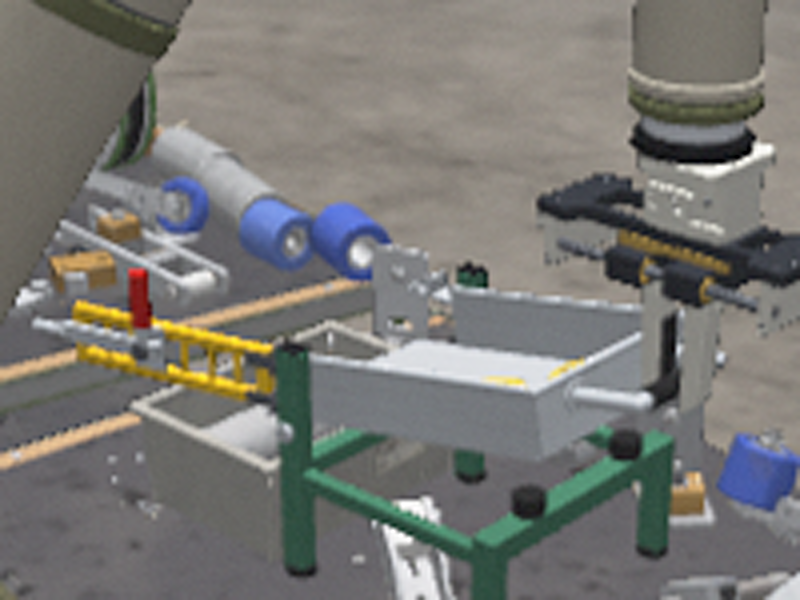

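```bash
python3 -m crank '[{"grip":255,"delta_pos":[0,3,8],"rotation":[0,0,0]},{"grip":255,"delta_pos":[0,6,17],"rotation":[0,0,0]},{"grip":255,"delta_pos":[0,10,26],"rotation":[0,0,0]},{"grip":255,"delta_pos":[0,14,34],"rotation":[0,0,0]},{"grip":255,"delta_pos":[0,18,42],"rotation":[0,0,0]},{"grip":255,"delta_pos":[0,22,50],"rotation":[0,0,0]},{"grip":255,"delta_pos":[0,27,58],"rotation":[0,0,0]},{"grip":255,"delta_pos":[0,31,66],"rotation":[0,0,0]},{"grip":255,"delta_pos":[0,36,73],"rotation":[0,0,0]},{"grip":255,"delta_pos":[0,36,73],"rotation":[0,0,0]}]'
python3 - <<'E'
from h import *
snap('scene','s28',crop=(130,90,330,240),scale=4)
E
```

```text
t: 41.0
eef_pos: [0.6022, -0.0695, 0.2816]
orientation: [0.003, 1.0, -0.002, 0.0]
force: [3.0, -8.5, 0.5]
gripper_width: 0.0152
```

View pics/s28.png

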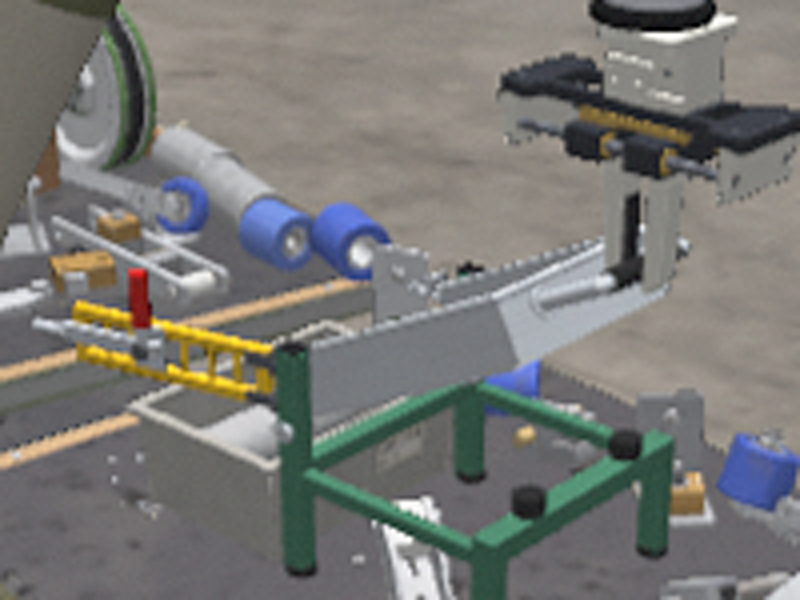

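```bash
python3 -m crank '[{"grip":255,"delta_pos":[0,1,7],"rotation":[0,0,0]},{"grip":255,"delta_pos":[0,6,14],"rotation":[0,0,0]},{"grip":255,"delta_pos":[0,13,21],"rotation":[0,0,0]},{"grip":255,"delta_pos":[0,19,28],"rotation":[0,0,0]},{"grip":255,"delta_pos":[0,25,35],"rotation":[0,0,0]},{"grip":255,"delta_pos":[0,32,41],"rotation":[0,0,0]},{"grip":255,"delta_pos":[0,38,47],"rotation":[0,0,0]},{"grip":255,"delta_pos":[0,45,53],"rotation":[0,0,0]},{"grip":255,"delta_pos":[0,52,58],"rotation":[0,0,0]},{"grip":255,"delta_pos":[0,52,58],"rotation":[0,0,0]}]'
python3 - <<'E'
from h import *
snap('scene','s29',crop=(130,70,330,220),scale=4)
snap('top','t29',crop=(130,130,330,270),scale=4)
E
```

```text
t: 42.3
eef_pos: [0.6017, -0.0183, 0.3407]
orientation: [0.003, 1.0, -0.003, -0.0]
force: [-2.7, -12.1, 9.7]
gripper_width: 0.0148
```

View pics/s29.png

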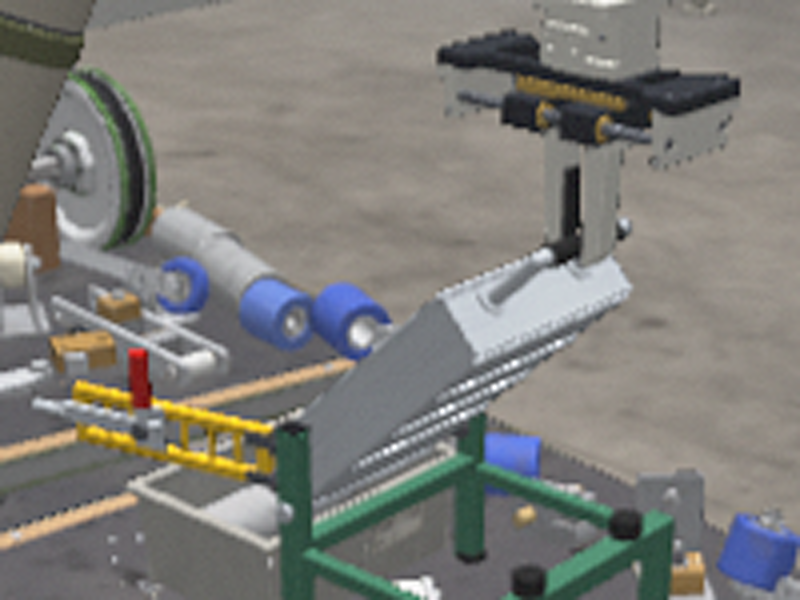

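View pics/t29.png

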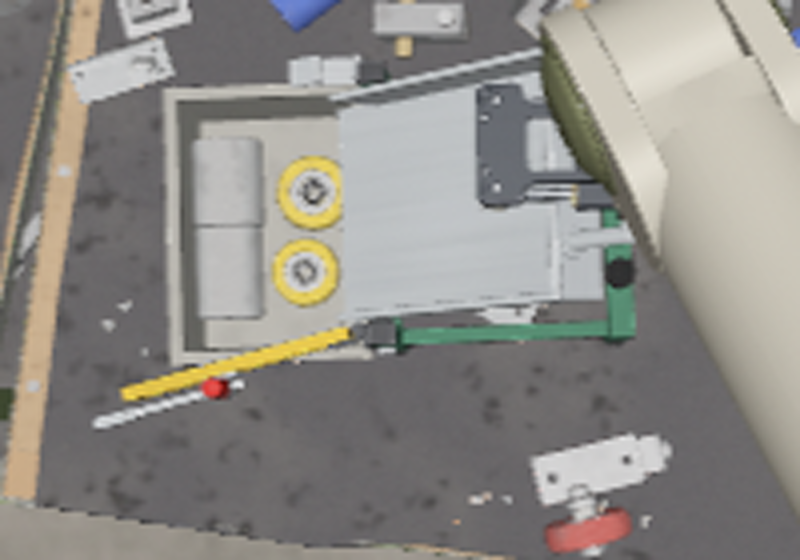

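```bash
python3 -m crank '[{"grip":255,"delta_pos":[0,-8,-6],"rotation":[0,0,0]},{"grip":255,"delta_pos":[0,-21,-18],"rotation":[0,0,0]},{"grip":255,"delta_pos":[0,-34,-31],"rotation":[0,0,0]},{"grip":255,"delta_pos":[0,-47,-45],"rotation":[0,0,0]},{"grip":255,"delta_pos":[0,-55,-59],"rotation":[0,0,0]},{"grip":255,"delta_pos":[0,-64,-73],"rotation":[0,0,0]},{"grip":255,"delta_pos":[0,-72,-88],"rotation":[0,0,0]},{"grip":255,"delta_pos":[0,-79,-103],"rotation":[0,0,0]},{"grip":255,"delta_pos":[0,-87,-120],"rotation":[0,0,0]},{"grip":255,"delta_pos":[0,-90,-131],"rotation":[0,0,0]}]'
```

```text
t: 43.65
eef_pos: [0.6026, -0.1045, 0.2064]
orientation: [0.002, 1.0, 0.001, 0.0]
force: [4.9, -2.3, -1.5]
gripper_width: 0.015
```

```bash
python3 -m crank '[{"grip":255,"delta_pos":[0,-3,-13],"rotation":[0,0,0]},{"grip":255,"delta_pos":[0,-6,-26],"rotation":[0,0,0]},{"grip":255,"delta_pos":[0,-8,-39],"rotation":[0,0,0]},{"grip":255,"delta_pos":[0,-10,-48],"rotation":[0,0,0]},{"grip":255,"delta_pos":[0,-10,-53],"rotation":[0,0,0]},{"grip":255,"delta_pos":[0,-10,-53],"rotation":[0,0,0]},{"grip":180,"delta_pos":[0,-10,-53],"rotation":[0,0,0]},{"grip":140,"delta_pos":[0,-10,-53],"rotation":[0,0,0]},{"grip":140,"delta_pos":[0,-10,5],"rotation":[0,0,0]},{"grip":140,"delta_pos":[0,-10,65],"rotation":[0,0,0]}]'
python3 - <<'E'
from h import *
snap('scene','s30',crop=(130,90,330,240),scale=4)
snap('top','t30',crop=(130,130,330,270),scale=4)
E
```

```text
t: 44.9
eef_pos: [0.6013, -0.1147, 0.273]
orientation: [0.002, 1.0, 0.0, -0.002]
force: [1.0, -0.7, 0.3]
gripper_width: 0.0417
```

View pics/s30.png

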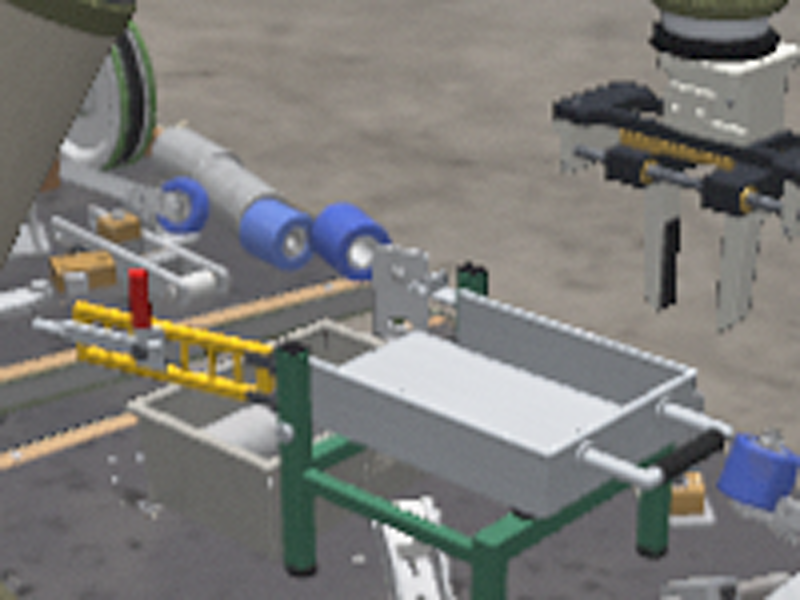

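View pics/t30.png

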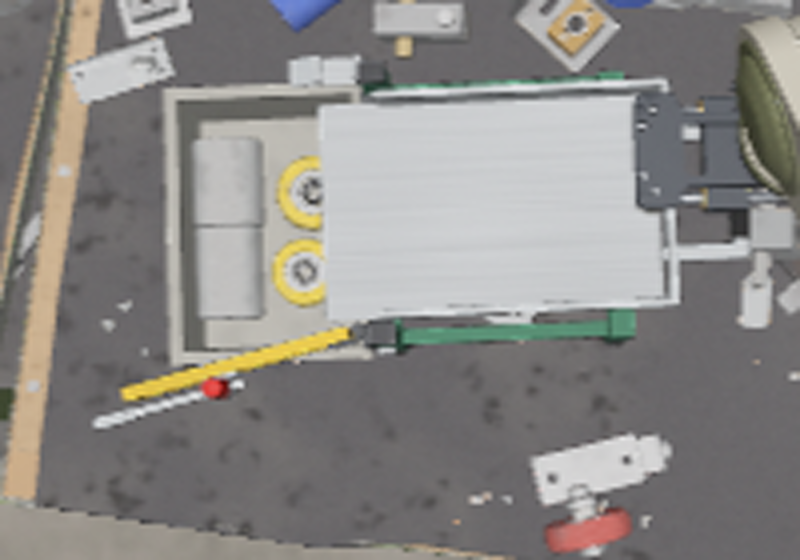

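```bash
python3 - <<'E'
from h import *
c=load('t30'); print(atz(c,215/4+130,387/4+130,.216))
E
python3 -m crank '[{"grip":140,"delta_pos":[-15,45,15],"rotation":[0,0,8]},{"grip":140,"delta_pos":[-30,100,15],"rotation":[0,0,18]},{"grip":140,"delta_pos":[-50,155,15],"rotation":[0,0,28]},{"grip":140,"delta_pos":[-70,210,15],"rotation":[0,0,38]},{"grip":140,"delta_pos":[-90,265,15],"rotation":[0,0,48]},{"grip":140,"delta_pos":[-110,320,15],"rotation":[0,0,58]},{"grip":140,"delta_pos":[-133,375,15],"rotation":[0,0,66]},{"grip":140,"delta_pos":[-133,386,15],"rotation":[0,0,66]},{"grip":140,"delta_pos":[-133,386,15],"rotation":[0,0,66]}]'
python3 - <<'E'
from h import *
c=snap('wrist','w31',scale=1.5)
print(proj(c,[[.468,.271,.216]])*1.5)
E
```

```text
[0.46486644 0.26601015 0.216     ]
t: 46.12
eef_pos: [0.469, 0.2713, 0.287]
orientation: [-0.543, 0.84, -0.0, -0.001]
force: [-0.3, -0.1, -1.7]
gripper_width: 0.042
[[382.33045755 318.25878262]]
```

View pics/w31.png

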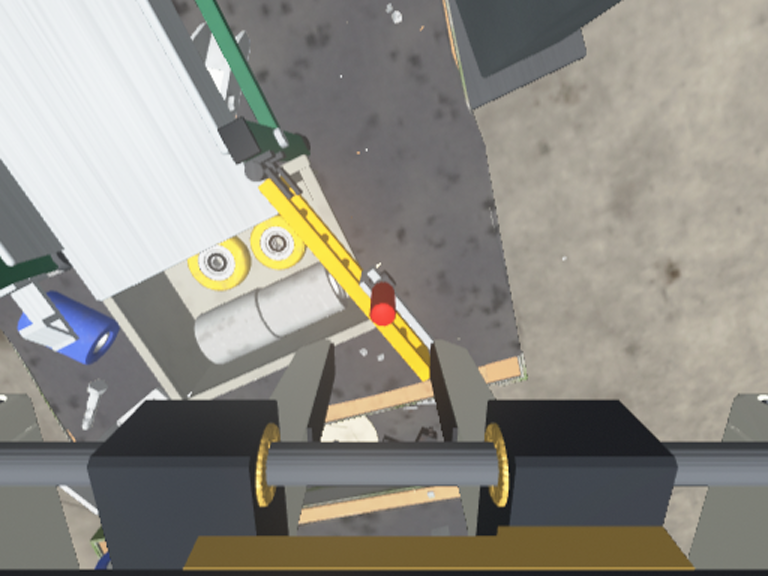

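```bash
python3 -m crank '[{"grip":140,"delta_pos":[0,0,-45],"rotation":[0,0,0]},{"grip":140,"delta_pos":[-1,0,-78],"rotation":[0,0,0]},{"grip":150,"delta_pos":[-1,0,-81],"rotation":[0,0,0]},{"grip":255,"delta_pos":[-1,0,-81],"rotation":[0,0,0]},{"grip":255,"delta_pos":[-1,0,-81],"rotation":[0,0,0]},{"grip":255,"delta_pos":[-1,0,-81],"rotation":[0,0,0]}]' 20
python3 -m crank '[{"grip":255,"delta_pos":[8,2,0],"rotation":[0,0,-3]},{"grip":255,"delta_pos":[18,4,0],"rotation":[0,0,-6]},{"grip":255,"delta_pos":[28,5,0],"rotation":[0,0,-9]},{"grip":255,"delta_pos":[38,5,0],"rotation":[0,0,-13]},{"grip":255,"delta_pos":[47,5,0],"rotation":[0,0,-16]},{"grip":255,"delta_pos":[57,4,0],"rotation":[0,0,-19]},{"grip":255,"delta_pos":[66,2,0],"rotation":[0,0,-22]},{"grip":255,"delta_pos":[75,0,0],"rotation":[0,0,-25]},{"grip":255,"delta_pos":[75,0,0],"rotation":[0,0,-25]}]'
```

```text
t: 46.92
eef_pos: [0.4687, 0.2714, 0.2078]
orientation: [-0.543, 0.84, -0.0, 0.001]
force: [-0.0, -0.1, 3.0]
gripper_width: 0.0143
t: 48.05
eef_pos: [0.5448, 0.2732, 0.2077]
orientation: [-0.347, 0.938, 0.001, 0.002]
force: [0.9, 5.6, 5.6]
gripper_width: 0.0143
```

```bash
python3 -m crank '[{"grip":255,"delta_pos":[9,-3,0],"rotation":[0,0,-4]},{"grip":255,"delta_pos":[17,-7,0],"rotation":[0,0,-7]},{"grip":255,"delta_pos":[25,-12,0],"rotation":[0,0,-10]},{"grip":255,"delta_pos":[31,-18,0],"rotation":[0,0,-14]},{"grip":255,"delta_pos":[41,-31,0],"rotation":[0,0,-20]},{"grip":255,"delta_pos":[47,-46,0],"rotation":[0,0,-26]},{"grip":255,"delta_pos":[51,-60,0],"rotation":[0,0,-31]},{"grip":255,"delta_pos":[53,-68,0],"rotation":[0,0,-35]},{"grip":255,"delta_pos":[53,-68,0],"rotation":[0,0,-35]}]'
python3 - <<'E'
from h import *
snap('scene','s33',crop=(180,110,280,190),scale=7)
E
```

```text
t: 49.18
eef_pos: [0.5986, 0.2024, 0.2069]
orientation: [-0.049, 0.999, 0.0, 0.002]
force: [5.7, 1.7, -4.6]
gripper_width: 0.0146
```

View pics/s33.png

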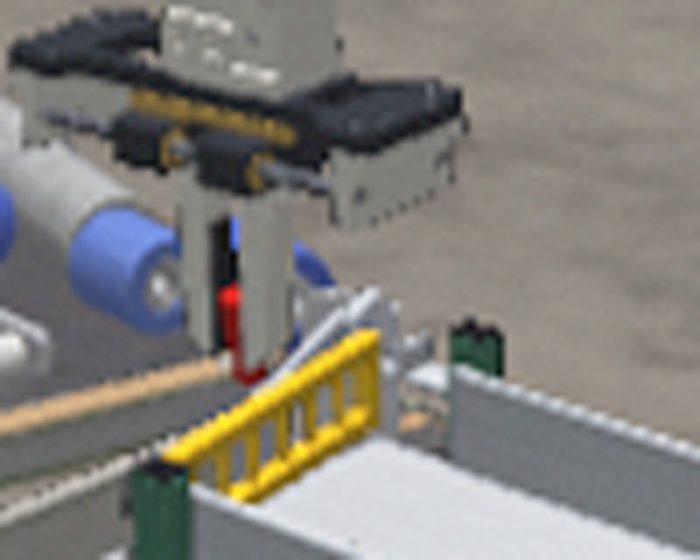

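```bash
python3 -m crank '[{"grip":255,"delta_pos":[1,-5,0],"rotation":[0,0,-2]},{"grip":255,"delta_pos":[2,-10,0],"rotation":[0,0,-4]},{"grip":255,"delta_pos":[3,-15,0],"rotation":[0,0,-6]},{"grip":255,"delta_pos":[3,-18,0],"rotation":[0,0,-6]},{"grip":255,"delta_pos":[3,-19,0],"rotation":[0,0,-6]},{"grip":255,"delta_pos":[3,-19,0],"rotation":[0,0,-6]}]'
```

```text
t: 49.98
eef_pos: [0.6014, 0.1856, 0.2068]
orientation: [0.002, 1.0, 0.002, 0.002]
force: [8.3, 6.1, -6.1]
gripper_width: 0.0145
```

```bash
python3 -m crank '[{"grip":255,"delta_pos":[6,-1,0],"rotation":[0,0,0]},{"grip":255,"delta_pos":[12,-1,0],"rotation":[0,0,0]},{"grip":255,"delta_pos":[13,-1,0],"rotation":[0,0,0]},{"grip":190,"delta_pos":[13,0,0],"rotation":[0,0,0]},{"grip":160,"delta_pos":[13,1,0],"rotation":[0,0,0]},{"grip":150,"delta_pos":[13,1,0],"rotation":[0,0,0]},{"grip":150,"delta_pos":[13,1,60],"rotation":[0,0,0]},{"grip":60,"delta_pos":[0,40,110],"rotation":[0,0,0]},{"grip":60,"delta_pos":[-40,100,150],"rotation":[0,0,0]},{"grip":60,"delta_pos":[-100,150,150],"rotation":[0,0,0]}]'
python3 - <<'E'
from h import *
from fit import T
p=[.59875,.1643,3.14879]
c=snap('scene','s34',crop=(180,110,280,190),scale=7)
print((proj(c,T(p,[[-.015,-.0215,.216],[-.015,-.0215,.18]]))-[180,110])*7)
snap('wrist','w34',scale=1.5)
c=snap('top','t34',crop=(130,130,330,270),scale=4);print((proj(c,T(p,[-.015,-.0215,.216]))-130)*4)
E
```

```text
t: 51.22
eef_pos: [0.5247, 0.3122, 0.3551]
orientation: [0.003, 1.0, 0.001, 0.002]
force: [-0.3, 1.5, -0.2]
gripper_width: 0.0641
[[290.8259295  280.47594264]
 [292.09806634 359.93710877]]
[[325.26327391 173.60031339]]
```

View pics/s34.png

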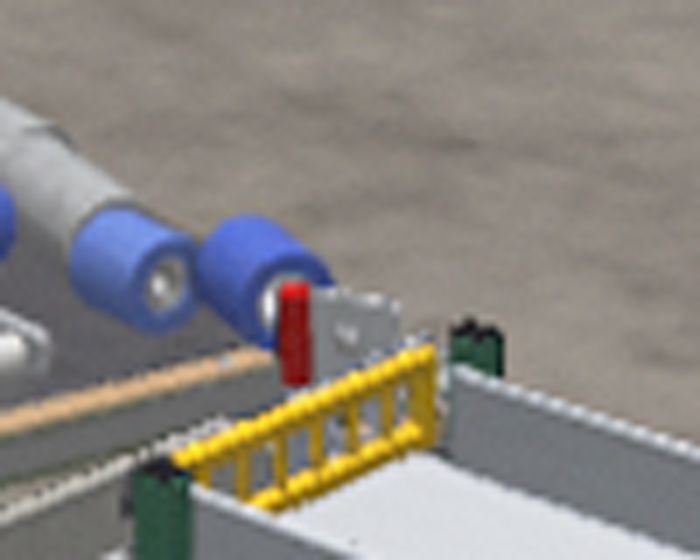

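View pics/w34.png

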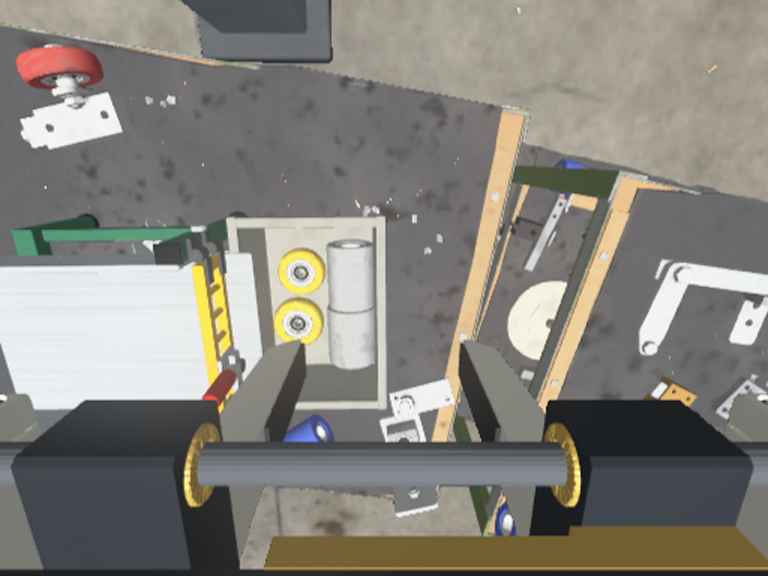

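View pics/t34.png

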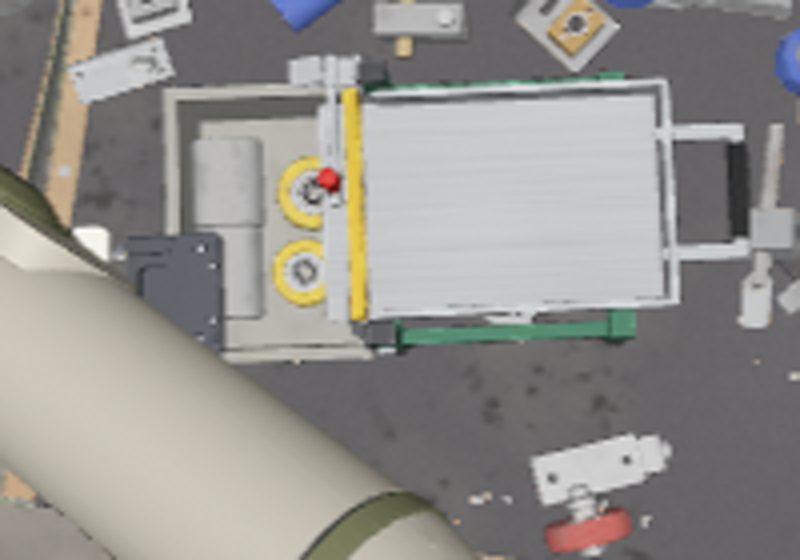

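```bash
python3 -m crank '[{"grip":60,"delta_pos":[60,-30,-20],"rotation":[0,0,0]},{"grip":60,"delta_pos":[110,-60,-20],"rotation":[0,0,0]},{"grip":60,"delta_pos":[110,-60,-20],"rotation":[0,0,0]}]'
python3 - <<'E'
from fit import *
c=load('w34')
P=np.array([(79,-110,86),(-79,-110,86),(-79,110,86)])/1e3
b,r=fit(c,P,np.array([(229,218),(385,217),(386,409)])/1.5,[.593,.25,-1.57]);print(b,np.degrees(b[2]),r.round(1))
c=load('t34');A=lambda l:np.array(l,float)/4+130
b,r=fit(c,P[1:],A([(172,363),(164,90)]),[.593,.25,-1.57]); print(b,np.degrees(b[2]))
c=snap('wrist','w35',scale=1.5)
crop('w35','w35c',(100,100,380,290),2.8)
E
```

```text
t: 51.75
eef_pos: [0.6392, 0.2442, 0.3303]
orientation: [0.007, 1.0, -0.002, -0.001]
force: [0.0, 1.0, -0.3]
gripper_width: 0.0711
[ 0.59753277  0.24671962 -1.56509863] -89.67354601622775 [[-1.8 -0.4]
 [ 1.3 -0.1]
 [ 0.5  1. ]]
[ 0.59408873  0.24384554 -1.55127853] -88.88171248637136
```

View pics/w35c.png

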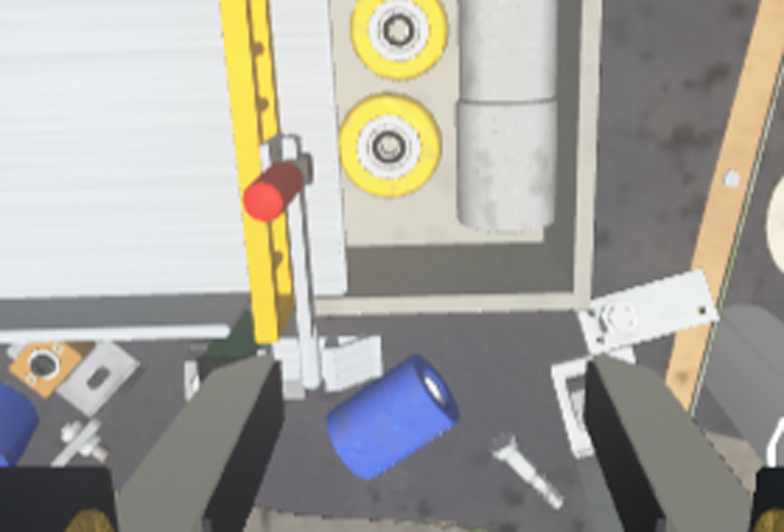

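```bash
python3 -m crank '[{"grip":60,"delta_pos":[-30,60,40],"rotation":[0,0,0]},{"grip":60,"delta_pos":[-30,60,40],"rotation":[0,0,0]},{"grip":60,"delta_pos":[-30,60,40],"rotation":[0,0,0]}]'
python3 - <<'E'
from bench import ctrl
s=ctrl.get_state();print(s['t'],s['force']);print(ctrl.close_job())
E
```

```text
t: 52.18
eef_pos: [0.6034, 0.312, 0.3736]
orientation: [0.001, 1.0, 0.0, 0.001]
force: [0.4, -0.7, 0.8]
gripper_width: 0.071
52.175 [ 0.44894273 -0.74807964  0.84691814]
the job is handed in; nothing more can be done
None
```

The job is done and handed in at 52 s. All four worn parts (two sleeves, two wheels) are in the bin, the tray is down and empty, and the gate is shut and latched.

I did the steps in the order you gave. The wheel_b that got knocked aside was found again in the images and loaded with the rest.

**Last checks:**
- **Worn parts:** the top and wrist pictures show both sleeves and both wheels in the bin.
- **Gate and latch:** the red lever is within about 2 mm of its latched position. The wrist picture shows the latch nose lying in the catch. I did not tug the gate to test it.
- **Bin:** it fits square to the posts within about 1° and roughly 0–4 mm off them. The two camera fits agreed to about 3 mm.
- **Other parts:** the bystander parts look unmoved in the pictures; I did not measure them.

**What went less smoothly:**
- **First shutting attempt:** a plain push stopped at the catch with about 41 N on the fingers. I backed off and shut it by lifting the latch bar with the lever instead.
- **First sleeve:** setting it down briefly showed about 42 N at the wrist, which I took to be the sleeve resting on the tray floor.
- **Bin during the dump:** it shifted a few millimetres.

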